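Change the columns and set the temperature logger on a column heater

ROBOT

A 6-joint arm with a two-finger parallel gripper is mounted at the origin on the work surface. World frame = base frame: x ahead of the robot, y to its left, z up, the work surface at z = 0. Lengths are in m, angles in rad, forces in N, time in s.
With the tool pointing down it reaches from about 0.35 to 0.975 m from the base axis. Payload 4.9 kg.
Tool frame: the origin (TCP) lies on the mounting face of the last link; the fingertips stand 173 mm ahead of it and the grasp point (between the pads) lies 155 mm ahead of it (env.finger_overhang is the distance from the TCP to the fingertips, in m); z points along the fingers, y is the direction in which the jaws open and shut (so a half turn about z gives the same grasp; the last joint's range is limited). The gripper opens to 85 mm and grips with 20 to 120 N. Pads are 22 mm wide; open, the fingers measure 114 mm over their backs; the gripper's body (76 mm by 85 mm) begins 54 mm behind the grasp point. The pads swing forward as they close: fully open they stand 13 mm farther back than shut.
Start: joints at [-1.247, 0.053, 1.613, -0, 1.476, -0.119], TCP at [0.268, -0.565, 0.405] pointing down, gripper open.
Joint ranges: [-3.01, 3.01], [-1.01, 2.22], [0.06, 2.58], [-1.02, 4.17], [0.09, 2.62], [-3.14, 3.14]. Speed limits (rad/s): [2.57, 2.57, 3.14, 3.14, 3.14, 3.14].

INTERFACE

Orientations are given as [roll, pitch, yaw] about the fixed x, y, z axes, in that order (R = Rz(yaw) Ry(pitch) Rx(roll)).
In Python, from cell import status, read_camera, camera_info, order, env gives the robot as it stands.
- The arm moves only by the tool drive_tool, never from a script. Its arguments are lists of equal length, an entry for each row: "twist": the turn, a rotation vector about the tool's x, y, z in rad, a list of three; "translation": the shift along the tool's x, y, z in m, a list of three; "jaw": the opening in per cent of the stroke, from 0 (shut) to 100 (fully open). In form: {"twist": [[ax, ay, az], ...], "translation": [[x, y, z], ...], "jaw": [jaw, ...]}. A call has 1 to 12 rows; each row shifts and turns the commanded pose from where the row before left it, along the tool's axes as they then stand; what a row does not reach is not made up. A row lasts 1/10 s, in which the tool goes at most 50 mm and 8.59 degrees, less where a joint would pass 70% of its speed; a pose out of reach is approached as far as the arm can. A call with a gripper value outside its range is refused whole. The fingers move at their own pace and stop on an object; the grip force is fixed at half the most. Time passes only in rows, so rows that do not move let the fingers close. It gives the time, the measured TCP pose, the force and the opening at its end, in the units of the state.
- status.read_state(): the state, without advancing time (a new reading comes with each control period).
- read_camera(name): name is "side" or "top" or "wrist"; returns (picture, depth): 420x560x3 uint8, red, green, blue; 420x560 float32, m along the optical axis (not along the pixel's ray), 0 where there is no reading.
- camera_info(name): a dict with "mtx" (3x3 intrinsics, pixels), "dist_coeffs" ([k1, k2, p1, p2, k3] as OpenCV has them; the pictures are not rectified), "position" and "orientation" of the camera in the world. Camera axes: x right, y up, looking along -z (the intrinsics and any distortion apply to the point x, -y, -z); pixel columns grow to the right and rows downward; lengths in m; the calibration is good to about 2 mm. A picture is of the moment at which its call begins: read the wrist's pose just before it. camera_info takes no time and is no camera call; for the wrist camera it gives the pose at the moment of the call.
- order.close_job(): hands the job in, once; it reports no verdict.
The state is a dict: "t": time; "qpos": joint angles; "qvel": joint speeds; "effort": joint torques, N m; "tcp_pos": TCP position; "ee_rot": TCP orientation; "wrist_force": force on the tool from outside, world axes, zero at the start; "wrist_torque": the same for the moment, N m; "finger_gap": opening from 0.0 (shut) to 1.0 (fully open).
Only numpy, scipy, OpenCV 4.12 (cv2) and the standard library are available. Lean on these libraries where they do the work, as an engineer would, in place of code of your own. Each camera call takes 0.05 s, during which the arm holds its last target. There are 200 camera calls.

TASK

Change over the column heater: lay the used columns that are still in it down flat in the shallow steel tray, lay every new column from the mat into its own pair of V saddles in the heater, and then bring the lid down gently until the two shell halves meet edge to edge, fully home. Then take the temperature logger from its dock, set its blade down on the black measuring strip on the lid, close to one end of the strip, and slide it along until it drops into the hidden cross groove; stop there without forcing it and leave the logger standing in the groove, fully home. Leave the bottles, beaker and spanner where they are.

Things in the scene. Friction and masses are not known exactly. Their poses are not given: they have to be found in the camera images.
- heater: Column heater, a fixed cream clamshell 160 mm deep (x), 230 mm wide (y); origin at the centre of its underside, z up, hinge along its far (+x) side. Its lower shell is an open trough: walls 6 mm thick, rim at z = 46 mm, floor at z = 14 mm. A column not down in its saddles stops the lid from closing.
- saddles (a point): Centre of the four column places, at z = 42 mm in the heater, axes as the heater. The places lie side by side at y = -66, -22, 22, 66 mm: each a pair of V saddles at x = -28 and 28 mm, 8 mm thick, V 70 degrees wide, 23 mm across its mouth 7 mm above this point. A seated column lies along x with its axis at this height, centred within 10 mm. Between a pair are 48 mm of room for fingers.
- lid (a joint): Angle of the heater's lid, rad: 0 = shut, edge to edge on the lower shell; grows as it opens up and back; 1.57 = upright; starts at 1.68 to 1.82, stop at 1.9. The hinge is stiff: the lid stays where it is left and takes about 4 to 8 N at its free edge to move. It can be pushed over and down with the shut fingers on its outer face near the free edge. It is slammed above 2.5 rad/s.
- lid_hinge (a point): Point on the hinge line at the lid's middle: 80 mm behind the heater's centre, 46 mm above its underside.
- lid_edge (a point): Middle of the lid's free edge, on its outer face: 160 mm from the hinge line and 24 mm outward of it. Axes turn with the lid: z out of the outer face, x from the free edge to the hinge. The outer face is flat for 50 mm from this edge; a pull tab 70 mm wide and 8 mm thick stands 21 mm out beyond the edge.
- lid_top (a point): Middle of the exposed black measuring strip, on its surface; axes as lid_edge (lid shut: the heater's axes). Strip 60 mm wide (x), exposed for y = -60 to 60 mm; cover plates 4 mm higher hide its ends. One groove along x, 9 mm wide, 8 mm deep, upright walls, crosses it at an unknown y from -25 to 25 mm (the strip is clamped wherever the last user set it): feel for it, pressing lightly, about 5 N.
- strip_end_a (a point): On the strip's surface, 48 mm to the +y side of its middle: one good place to set the blade down. The blade's middle must first touch the strip 40 to 56 mm from the strip's middle, at either end, within 13 mm of its centre line, and then be slid inward.
- strip_end_b (a point): The same at the strip's other end, 48 mm to the -y side of its middle.
- logger_mid (a point): Temperature logger, 120 g: centre of its white upright head (44 mm along x, 24 mm along y, 58 mm tall), z up. Grasp across the 24 mm. Below the head a steel blade, 40 mm long (x), 6 mm thick (y), 7 mm deep; its foot is 36 mm below this point. Starts standing in its dock. Home in the groove, the blade lies along the heater's x (either way) and the head's flat underside rests on the strip.
- logger_foot (a point): Centre of the lower edge of the logger's blade; axes as logger_mid. With the logger home in the groove it is 7 mm below the strip's surface.
- dock: Grey charging dock of the logger, 64 x 52 mm, 28 mm tall, fixed, with a slot 48 x 12 mm, 10 mm deep, along its x axis, in which the logger's blade stands. Origin at the centre of its underside.
- col1_mid (a point): Centre of a new steel chromatography column, 120 mm long along its x axis: a tube 10 mm in diameter (84 mm bare) with a hexagonal nut, 18 mm across flats and 18 mm long, at each end; ends alike. It lies on a mat 2 mm thick, axis 9 mm above the mat; it does not roll. About 130 g. Grasp it across the tube. Two to four are present.
- col2_mid (a point): Centre of a new steel chromatography column, 120 mm long along its x axis: a tube 10 mm in diameter (84 mm bare) with a hexagonal nut, 18 mm across flats and 18 mm long, at each end; ends alike. It lies on a mat 2 mm thick, axis 9 mm above the mat; it does not roll. About 130 g. Grasp it across the tube. Two to four are present.
- col3_mid (a point): Centre of a new steel chromatography column, 120 mm long along its x axis: a tube 10 mm in diameter (84 mm bare) with a hexagonal nut, 18 mm across flats and 18 mm long, at each end; ends alike. It lies on a mat 2 mm thick, axis 9 mm above the mat; it does not roll. About 130 g. Grasp it across the tube. Two to four are present.
- col4_mid (a point): Centre of a new steel chromatography column, 120 mm long along its x axis: a tube 10 mm in diameter (84 mm bare) with a hexagonal nut, 18 mm across flats and 18 mm long, at each end; ends alike. It lies on a mat 2 mm thick, axis 9 mm above the mat; it does not roll. About 130 g. Grasp it across the tube. Two to four are present.
- used1_mid (a point): Centre of a used column, of the same make and size as the new ones (axes as there). It starts seated in one of the heater's four places. One or two used columns are present.
- used2_mid (a point): Centre of a used column, of the same make and size as the new ones (axes as there). It starts seated in one of the heater's four places. One or two used columns are present.
- tray: Shallow steel tray for used columns, 150 mm (x) by 120 mm (y), fixed; floor at z = 3 mm, rim 12 mm tall and 3 mm thick; origin at the centre of its underside. A column lying flat in it has its axis 12 mm above the origin; two lie well side by side at y = -28 and 28 mm, along x.
- reagent_mid (a point): Clear reagent bottle, 70 mm in diameter, 150 mm tall; bystander. Point 70 mm up its axis.
- amber_mid (a point): Amber bottle, 60 mm in diameter, 120 mm tall; bystander. Point 60 mm up its axis.
- beaker_mid (a point): Glass beaker, 64 mm across, 80 mm tall; bystander. Point 40 mm up its axis.
- spanner_mid (a point): Spanner 150 mm long lying on the bench; bystander.
Mind the look-alikes: they are no part of the job. What is shaped like the part that bears col3_mid but green or red is not meant.

How it is judged:
On the way, in this order (a step that is already met when the one before it is completed fails the run):
1. the used columns lie in the tray and every new column down in its V saddles, the lid still open (z of col1_mid in the frame of heater between 0.0385 and 0.045 m and x of col1_mid in the frame of heater between -0.016 and 0.016 m and y of col1_mid in the frame of heater between -0.075 and 0.075 m and angle between the x axis of each of col1_mid, col2_mid, col3_mid, col4_mid and the x axis of heater, either way round below 0.07 rad and z of col2_mid in the frame of heater between 0.0385 and 0.045 m and x of col2_mid in the frame of heater between -0.016 and 0.016 m and y of col2_mid in the frame of heater between -0.075 and 0.075 m and z of col3_mid in the frame of heater between 0.0385 and 0.045 m and x of col3_mid in the frame of heater between -0.016 and 0.016 m and y of col3_mid in the frame of heater between -0.075 and 0.075 m and z of col4_mid in the frame of heater between 0.0385 and 0.045 m and x of col4_mid in the frame of heater between -0.016 and 0.016 m and y of col4_mid in the frame of heater between -0.075 and 0.075 m and z of used1_mid in the frame of tray between 0.009 and 0.0155 m and x of used1_mid in the frame of tray between -0.04 and 0.04 m and y of used1_mid in the frame of tray between -0.055 and 0.055 m and z of used2_mid in the frame of tray between 0.009 and 0.0155 m and x of used2_mid in the frame of tray between -0.04 and 0.04 m and y of used2_mid in the frame of tray between -0.055 and 0.055 m and value of joint lid above 1 rad), for 0.2 s.
2. the lid is shut, edge to edge, over the new columns (z of col1_mid in the frame of heater between 0.0385 and 0.045 m and x of col1_mid in the frame of heater between -0.016 and 0.016 m and y of col1_mid in the frame of heater between -0.075 and 0.075 m and angle between the x axis of each of col1_mid, col2_mid, col3_mid, col4_mid and the x axis of heater, either way round below 0.07 rad and z of col2_mid in the frame of heater between 0.0385 and 0.045 m and x of col2_mid in the frame of heater between -0.016 and 0.016 m and y of col2_mid in the frame of heater between -0.075 and 0.075 m and z of col3_mid in the frame of heater between 0.0385 and 0.045 m and x of col3_mid in the frame of heater between -0.016 and 0.016 m and y of col3_mid in the frame of heater between -0.075 and 0.075 m and z of col4_mid in the frame of heater between 0.0385 and 0.045 m and x of col4_mid in the frame of heater between -0.016 and 0.016 m and y of col4_mid in the frame of heater between -0.075 and 0.075 m and z of used1_mid in the frame of tray between 0.009 and 0.0155 m and x of used1_mid in the frame of tray between -0.04 and 0.04 m and y of used1_mid in the frame of tray between -0.055 and 0.055 m and z of used2_mid in the frame of tray between 0.009 and 0.0155 m and x of used2_mid in the frame of tray between -0.04 and 0.04 m and y of used2_mid in the frame of tray between -0.055 and 0.055 m and value of joint lid below 0.025 rad), for 0.2 s.
3. the logger's blade touches the strip close to one end (more than 40 mm from its middle) (value of joint lid below 0.025 rad and z of logger_foot in the frame of lid_top between -0.0018 and 0.0025 m and x of logger_foot in the frame of lid_top between -0.013 and 0.013 m and contact force between logger and heater above 0.2 N and (y of logger_foot in the frame of lid_top above 0.04 m or y of logger_foot in the frame of lid_top below -0.04 m)), for 0.05 s.
4. the blade slides inward on the strip's surface (value of joint lid below 0.025 rad and z of logger_foot in the frame of lid_top between -0.0018 and 0.0025 m and x of logger_foot in the frame of lid_top between -0.013 and 0.013 m and contact force between logger and heater above 0.2 N and y of logger_foot in the frame of lid_top between -0.038 and 0.038 m), for 0.05 s.
At the end, for the whole second after the job is handed in: Used columns flat in the tray (centre within 40 by 55 mm of its middle); each new one in its V saddles (axis 42 mm up, within 3.5 mm; 16 mm lengthways; 0.07 rad); lid shut within 0.025 rad; logger at rest in the groove, upright within 0.1 rad, blade 5.5 mm or more below the strip's surface (all of step 2 and z of logger_foot in the frame of lid_top below -0.0055 m and x of logger_foot in the frame of lid_top between -0.013 and 0.013 m and y of logger_foot in the frame of lid_top between -0.03 and 0.03 m and angle between logger_foot's own z axis and vertical below 0.1 rad and linear speed of logger below 0.02 m/s); the robot touches nothing.
It fails at once if the lid is slammed (faster than 2.5 rad/s) (velocity of joint lid below -2.5 rad/s).
It fails at once if the logger is forced against the heater (more than 45 N) (contact force between logger and heater above 45 N).
It fails at once if a bottle, the beaker or the spanner is moved by more than 40 mm (distance of any of reagent_mid, amber_mid, beaker_mid, spanner_mid from where it was at the start of the episode above 0.04 m).
Of col1, col2, col3, col4 only 2 to 4 are there at a start; the rules pass over those that are not, and their reading is None.
Of used1, used2 only 1 to 2 are there at a start; the rules pass over those that are not, and their reading is None.
At some moment in a run one of col1, col2, col3, col4 may be knocked a few centimetres aside while the robot is not near it.
It also fails if it takes over 210 s, if anything falls off the work surface, if the arm or the gripper's body presses on something with over 40 N, if the wrist force passes 120 N, or if a joint passes its speed limit or range.

## Working session

There is one attempt and no reset: what is moved stays moved. The work goes in short steps, Python scripts to look and compute and a tool call to move; the robot and the scene stay as the last step left them, time stands still between calls to the robot, and variables do not carry over. Pictures are saved under pics/ and viewed, about 12 in all and at most 16, crops included, and the job is handed in when it is done.

Besides the shell and the picture viewer there is one more tool, called after "Request:" as name(argument=value, ...) on one line, values as JSON. drive_tool: Moves the arm, as the interface text tells. Its arguments: {"type":"object","properties":{"twist":{"type":"array"},"translation":{"type":"array"},"jaw":{"type":"array"}},"required":["twist","translation","jaw"]}

```bash
ls; mkdir -p pics; python3 - <<'E'
from cell import status, read_camera, camera_info, order, env
import cv2,numpy as np
print(status.read_state()); print(env.finger_overhang)
for n in ("top","side"):
    p,d=read_camera(n); cv2.imwrite(f"pics/{n}0.png",p[:,:,::-1]); np.savez(f"pics/{n}0.npz",p=p,d=d)
    print(n,camera_info(n), (d>0).mean())
print(camera_info("wrist"))
E
```

```text
pics
{'t': 0.0, 'qpos': array([-1.24699447e+00,  5.33658093e-02,  1.61429405e+00,  2.60294888e-05,
        1.47595291e+00, -1.19006091e-01]), 'qvel': array([ 0.00096126,  0.00069884, -0.00130628,  0.00045359,  0.00114384,
        0.00088316]), 'effort': array([ 1.48972405e-03, -3.93683767e+01, -3.70174348e+01,  2.52454782e-05,
        7.11833563e-03, -1.17368984e-05]), 'tcp_pos': array([ 0.26771443, -0.56447022,  0.40345706]), 'ee_rot': array([-3.13958990e+00, -2.65562890e-04,  4.42805193e-01]), 'wrist_force': array([-0.71943483, -0.09332542,  0.52432795]), 'wrist_torque': array([ 5.47785414e-05, -1.60471223e-02,  2.16997914e-02]), 'finger_gap': 0.9995844926974871}
0.1734
top {'mtx': array([[393.18490933,   0.        , 280.83866865],
       [  0.        , 393.18490933, 210.69408718],
       [  0.        ,   0.        ,   1.        ]]), 'dist_coeffs': array([-0.05093578,  0.        ,  0.        ,  0.        ,  0.        ]), 'position': array([ 0.37102908, -0.02062002,  0.98261389]), 'orientation': array([ 0.14018966,  0.01051165, -1.56952825])} 0.9961394557823129
side {'mtx': array([[480.46577806,   0.        , 279.21225586],
       [  0.        , 480.46577806, 206.22349501],
       [  0.        ,   0.        ,   1.        ]]), 'dist_coeffs': array([0.01040613, 0.        , 0.        , 0.        , 0.        ]), 'position': array([ 0.46064183, -0.87735933,  0.78001204]), 'orientation': array([ 0.8787935 ,  0.02289913, -0.09079517])} 0.9960416666666667
{'mtx': array([[311.75279982,   0.        , 279.18127556],
       [  0.        , 311.75279982, 209.48910864],
       [  0.        ,   0.        ,   1.        ]]), 'dist_coeffs': array([-0.06307018,  0.        ,  0.        ,  0.        ,  0.        ]), 'position': array([ 0.34089266, -0.52972444,  0.37292033]), 'orientation': array([-0.3205489 ,  0.00360701, -1.12751406])}
```

View pics/top0.png

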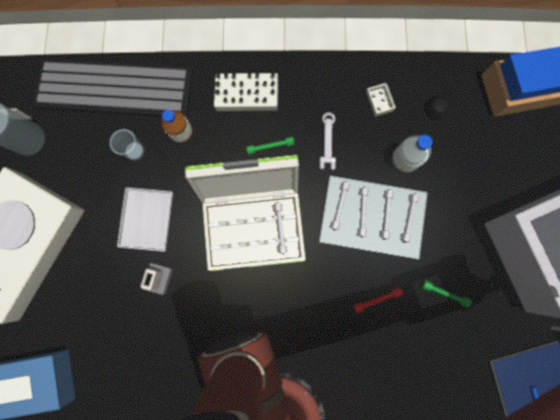

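View pics/side0.png

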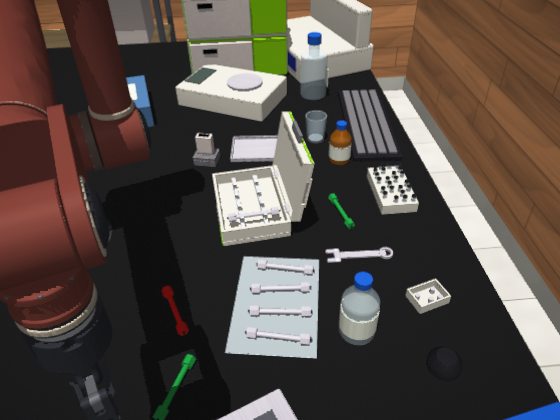

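One used column sits in the heater's rightmost place (top view ~281,228). Four new columns lie on the mat around (340–410, 215), the tray is at (146,219), the logger and dock at (155,280), and the red and green columns are decoys. Next I'll measure from the depth images.

```bash
cat > h.py <<'E'
from cell import status, read_camera, camera_info, order, env
import cv2, numpy as np
from scipy.spatial.transform import Rotation as Ro
def cloud(name, p=None, d=None, info=None):
    info=info or camera_info(name)
    if p is None: p,d=read_camera(name)
    h,w=d.shape; v,u=np.mgrid[0:h,0:w]
    uv=np.stack([u,v],-1).reshape(-1,1,2).astype(np.float64)
    n=cv2.undistortPoints(uv,info["mtx"],info["dist_coeffs"]).reshape(h,w,2)
    c=np.stack([n[...,0]*d,-n[...,1]*d,-d],-1)
    R=Ro.from_euler("xyz",info["orientation"]).as_matrix()
    W=c@R.T+info["position"]; W[d<=0]=np.nan
    return p,W
def blobs(mask, W, amin=15):
    n,l,s,c=cv2.connectedComponentsWithStats(mask.astype(np.uint8))
    out=[]
    for i in range(1,n):
        if s[i,4]<amin: continue
        P=W[l==i]; (cx,cy),(a,b),th=cv2.minAreaRect(P[:,:2].astype(np.float32))
        if a<b: a,b,th=b,a,th+90
        out.append(dict(uv=c[i].round(),n=s[i,4],c=(round(cx,4),round(cy,4)),wh=(round(a,3),round(b,3)),yaw=round(np.radians((th+90)%180-90),3),z=P[:,2].mean().round(4),zmax=P[:,2].max().round(4)))
    return out
def tip():
    s=status.read_state(); R=Ro.from_euler("xyz",s["ee_rot"]).as_matrix()
    return s["t"],(s["tcp_pos"]+R@[0,0,.155]).round(4),s["ee_rot"].round(3),s["wrist_force"].round(1),round(s["finger_gap"],3),s["qpos"].round(2)
E
python3 - <<'E'
from h import *
z=np.load("pics/top0.npz"); p,W=cloud("top",z["p"],z["d"])
np.set_printoptions(suppress=True)
def box(u0,u1,v0,v1):
    m=np.zeros(W.shape[:2],bool); m[v0:v1,u0:u1]=1; return m
Z=W[...,2]
print("bench",np.nanmedian(Z[300:330,200:230]),"mat",np.nanmedian(Z[185:245,375:380]))
for n,m in dict(cols=box(318,430,176,260)&(Z>.0105)&(Z<.03),mat=box(318,430,176,260)&(p.min(-1)>90),
  heater_low=box(195,312,190,275)&(Z>.038)&(Z<.052), used=box(268,292,200,258)&(Z>.043)&(Z<.056),tray=box(110,180,180,260)&(Z>.006),
  logger=box(130,180,255,300)&(Z>.05), dock=box(130,180,255,300)&(Z>.015)&(Z<.04),lid=box(180,310,150,205)&(Z>.07)).items():
    for b in blobs(m,W): print(n,b)
E
```

```text
bench -0.0004200259463040257 mat 0.0017235974588928338
cols {'uv': array([340., 205.]), 'n': np.int32(255), 'c': (0.5228, -0.158), 'wh': (0.125, 0.02), 'yaw': np.float64(-0.258), 'z': np.float64(0.016), 'zmax': np.float64(0.0236)}
cols {'uv': array([363., 212.]), 'n': np.int32(256), 'c': (0.5052, -0.2147), 'wh': (0.126, 0.02), 'yaw': np.float64(-0.073), 'z': np.float64(0.0159), 'zmax': np.float64(0.0238)}
cols {'uv': array([387., 214.]), 'n': np.int32(263), 'c': (0.5003, -0.2747), 'wh': (0.127, 0.021), 'yaw': np.float64(-0.127), 'z': np.float64(0.016), 'zmax': np.float64(0.0235)}
cols {'uv': array([410., 218.]), 'n': np.int32(251), 'c': (0.4913, -0.3319), 'wh': (0.127, 0.019), 'yaw': np.float64(-0.23), 'z': np.float64(0.0158), 'zmax': np.float64(0.0231)}
mat {'uv': array([373., 217.]), 'n': np.int32(6964), 'c': (0.4953, -0.245), 'wh': (0.254, 0.176), 'yaw': np.float64(1.396), 'z': np.float64(nan), 'zmax': np.float64(nan)}
heater_low {'uv': array([251., 220.]), 'n': np.int32(1229), 'c': (0.4598, 0.0577), 'wh': (0.231, 0.174), 'yaw': np.float64(-1.461), 'z': np.float64(0.0467), 'zmax':
[... 1300 characters left out ...]
': array([145., 218.]), 'n': np.int32(387), 'c': (0.4881, 0.3315), 'wh': (0.151, 0.121), 'yaw': np.float64(-0.088), 'z': np.float64(0.011), 'zmax': np.float64(0.0168)}
logger {'uv': array([150., 279.]), 'n': np.int32(301), 'c': (0.3398, 0.2911), 'wh': (0.045, 0.025), 'yaw': np.float64(-0.256), 'z': np.float64(0.0797), 'zmax': np.float64(0.0899)}
dock {'uv': array([161., 278.]), 'n': np.int32(330), 'c': (0.3397, 0.2905), 'wh': (0.065, 0.052), 'yaw': np.float64(-0.25), 'z': np.float64(0.0274), 'zmax': np.float64(0.04)}
lid {'uv': array([243., 175.]), 'n': np.int32(3308), 'c': (0.5629, 0.0676), 'wh': (0.229, 0.048), 'yaw': np.float64(-1.466), 'z': np.float64(0.1573), 'zmax': np.float64(0.2257)}
```

```bash
python3 - <<'E'
from h import *
z=np.load("pics/top0.npz"); p,W=cloud("top",z["p"],z["d"])
P=W[185:275,190:315].reshape(-1,3); P=P[~np.isnan(P).any(1)]
yaw=.107; c,s=np.cos(yaw),np.sin(yaw); R=np.array([[c,-s],[s,c]])
q=(P[:,:2]-[.4598,.0577])@R
r=(P[:,2]>.038)&(P[:,2]<.052)
# near edge vs y, fitting yaw
near=r&(q[:,0]<-.06); print("near x", np.percentile(q[near,0],[1,5,50,95,99]).round(4))
print("near slope",np.polyfit(q[near,1],q[near,0],1))
for nm,m in (("left",r&(q[:,1]>.10)&(q[:,0]<.08)),("right",r&(q[:,1]<-.10)&(q[:,0]<.08))):
    print(nm,np.percentile(q[m,1],[1,5,50,95,99]).round(4),np.polyfit(q[m,0],q[m,1],1))
sd=(P[:,2]>.03)&(P[:,2]<.052)&(abs(q[:,1])<.09)&(q[:,0]>-.06)&(q[:,0]<.05)&(q[:,1]>-.045)
k=q[sd]; print("saddle x", np.histogram(k[:,0],bins=22,range=(-.06,.05)))
print("y",[ (k[abs(k[:,1]-y0)<.022][:,1].mean().round(4), (abs(k[:,1]-y0)<.022).sum()) for y0 in (-.022,.022,.066)])
# used column
u=(P[:,2]>.043)&(P[:,2]<.056)&(q[:,1]<-.05)&(q[:,1]>-.085)&(abs(q[:,0])<.066)
print("used",np.percentile(q[u],[1,50,99],axis=0))
l=P[(P[:,2]>.07)]
E
```

```text
near x [-0.0867 -0.0855 -0.082  -0.0629 -0.0607]
near slope [-0.0137619  -0.07964062]
left [0.1015 0.1035 0.1103 0.1142 0.1152] [0.00586612 0.10999464]
right [-0.1152 -0.1149 -0.1115 -0.1033 -0.1007] [ 0.00869911 -0.11102169]
saddle x (array([ 0,  0,  0,  0, 48, 81,  1,  0,  0,  0,  0,  0,  0,  0,  0, 39, 82,
       12,  0,  0,  0,  0]), array([-0.06 , -0.055, -0.05 , -0.045, -0.04 , -0.035, -0.03 , -0.025,
       -0.02 , -0.015, -0.01 , -0.005,  0.   ,  0.005,  0.01 ,  0.015,
        0.02 ,  0.025,  0.03 ,  0.035,  0.04 ,  0.045,  0.05 ]))
y [(np.float64(-0.023), np.int64(87)), (np.float64(0.0223), np.int64(89)), (np.float64(0.0663), np.int64(86))]
used [[-0.06377613 -0.07870942]
 [-0.00560759 -0.06649921]
 [ 0.05514045 -0.05393619]]
```

```bash
cat >> h.py <<'E'
HC=np.array([.4533,.0570]); HY=.11
def heat(x,y,c=HC,yw=HY):
    return c+np.array([[np.cos(yw),-np.sin(yw)],[np.sin(yw),np.cos(yw)]])@[x,y]
def go(x,y,z,yaw):
    t,g,e,f,gap,q=tip()
    a=(-(yaw-e[2])+np.pi/2)%np.pi-np.pi/2
    yw=e[2]-a; c,s=np.cos(yw),np.sin(yw); d=np.array([x,y,z])-g
    print("t",round(t,2),"grasp",g,"rpy",e,"F",f,"gap",gap,"q6",q[5])
    print("  twistz",round(a,3),"then xyz",np.round([c*d[0]+s*d[1],s*d[0]-c*d[1],-d[2]],4))
E
python3 -c "
from h import *
x,y=heat(.001,-.066); print(x,y); go(x,y,.25,.11)"
```

```text
0.46153932395321023 -0.008491324164304807
t 0.1 grasp [ 0.2676 -0.5642  0.2486] rpy [-3.14  -0.     0.443] F [ 0.2 -0.8 -0.2] gap 1.0 q6 -0.12
  twistz 0.333 then xyz [ 0.2538 -0.5311 -0.0014]
```

Request:
drive_tool(twist=[[0, 0, 0.111], [0, 0, 0.111], [0, 0, 0.111], [0, 0, 0], [0, 0, 0], [0, 0, 0], [0, 0, 0], [0, 0, 0], [0, 0, 0], [0, 0, 0], [0, 0, 0], [0, 0, 0]], translation=[[0, 0, 0], [0, 0, 0], [0, 0, 0], [0.021, -0.044, 0], [0.021, -0.044, 0], [0.021, -0.044, 0], [0.021, -0.044, 0], [0.021, -0.044, 0], [0.021, -0.044, 0], [0.021, -0.044, 0], [0.021, -0.044, 0], [0.021, -0.044, 0]], jaw=[45, 45, 45, 45, 45, 45, 45, 45, 45, 45, 45, 45])

```text
t: 1.3
tcp_pos: [0.4122, -0.1484, 0.4044]
ee_rot: [3.142, -0.0, 0.109]
wrist_force: [0.3, -0.4, 0.3]
finger_gap: 0.448
```

```bash
python3 -c "
from h import *
go(.4615,-.0085,.12,.11)"
```

```text
t 1.3 grasp [ 0.4122 -0.1484  0.2494] rpy [ 3.142 -0.     0.109] F [ 0.3 -0.4  0.3] gap 0.448 q6 0.95
  twistz -0.001 then xyz [ 0.0644 -0.1336  0.1294]
```

Request:
drive_tool(twist=[[0, 0, 0], [0, 0, 0], [0, 0, 0], [0, 0, 0], [0, 0, 0], [0, 0, 0], [0, 0, 0], [0, 0, 0], [0, 0, 0]], translation=[[0.016, -0.033, 0], [0.016, -0.033, 0], [0.016, -0.033, 0], [0.016, -0.034, 0], [0, 0, 0.04], [0, 0, 0.04], [0, 0, 0.04], [0, 0, 0.04], [0, 0, 0]], jaw=[45, 45, 45, 45, 45, 45, 45, 45, 45])

```text
t: 2.2
tcp_pos: [0.4581, -0.0105, 0.2382]
ee_rot: [-3.138, 0.013, 0.11]
wrist_force: [-1.3, -1.0, -1.3]
finger_gap: 0.452
```

```bash
python3 -c "
from h import *
go(.4615,-.0085,.053,.11)
p,W=cloud('wrist'); cv2.imwrite('pics/w1.png',p[:,:,::-1])"
```

```text
t 2.2 grasp [ 0.456  -0.0101  0.0833] rpy [-3.138  0.013  0.11 ] F [-1.3 -1.  -1.3] gap 0.452 q6 1.28
  twistz 0.0 then xyz [ 0.0056 -0.001   0.0303]
```

View pics/w1.png

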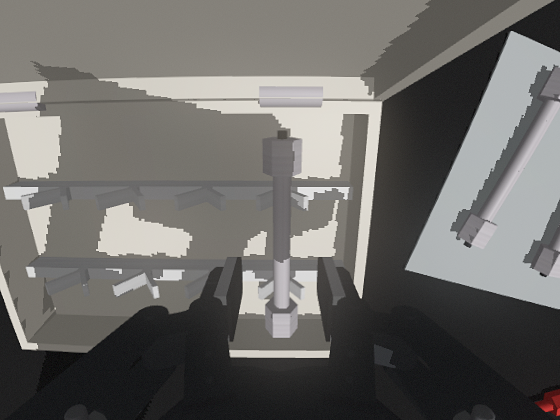

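The used column (281, 150–320) is centred between the fingers (233 and 330).

Request:
drive_tool(twist=[[0, 0, 0], [0, 0, 0], [0, 0, 0], [0, 0, 0], [0, 0, 0], [0, 0, 0], [0, 0, 0], [0, 0, 0], [0, 0, 0]], translation=[[0.002, 0, 0.015], [0.001, 0, 0.015], [0, 0, 0], [0, 0, 0], [0, 0, 0], [0, 0, 0], [0, 0, 0], [0, 0, 0], [0, 0, 0]], jaw=[45, 45, 45, 0, 0, 0, 0, 0, 0])

```text
t: 3.15
tcp_pos: [0.4652, -0.0105, 0.217]
ee_rot: [-3.141, -0.003, 0.11]
wrist_force: [-0.8, 4.1, 7.1]
finger_gap: 0.049
```

```bash
python3 -c "
from h import *
go(.4881,.3315,.023,-.088)"
```

```text
t 3.15 grasp [ 0.4657 -0.0103  0.062 ] rpy [-3.141e+00 -3.000e-03  1.100e-01] F [-0.8  4.1  7.1] gap 0.049 q6 1.28
  twistz 0.198 then xyz [-0.0077 -0.3424  0.039 ]
```

Request:
drive_tool(twist=[[0, 0, 0], [0, 0, 0], [0, 0, 0], [0, 0, 0], [0, 0, 0], [0, 0, 0], [0, 0, 0], [0, 0, 0], [0, 0, 0], [0, 0, 0], [0, 0, 0], [0, 0, 0]], translation=[[0, 0, 0], [0, 0, 0], [0, 0, 0], [-0.003, 0, 0.005], [0, 0, 0.004], [0, 0, 0], [0, 0, 0], [0, 0, 0], [0, 0, 0], [0, 0, 0], [0, 0, 0], [0, 0, 0]], jaw=[45, 45, 45, 45, 45, 45, 0, 0, 0, 0, 0, 0])

```text
t: 4.35
tcp_pos: [0.4613, -0.0109, 0.2058]
ee_rot: [-3.141, -0.0, 0.11]
wrist_force: [-1.3, 4.5, 2.9]
finger_gap: 0.088
```

```bash
python3 -c "
from h import *
go(.4881,.3315,.023,-.088)"
```

```text
t 4.35 grasp [ 0.4613 -0.0107  0.0508] rpy [-3.141 -0.     0.11 ] F [-1.3  4.5  2.9] gap 0.088 q6 1.28
  twistz 0.198 then xyz [-0.0034 -0.3432  0.0278]
```

Request:
drive_tool(twist=[[0, 0, 0], [0, 0, 0], [0, 0, 0.099], [0, 0, 0.099], [0, 0, 0], [0, 0, 0], [0, 0, 0], [0, 0, 0], [0, 0, 0], [0, 0, 0], [0, 0, 0], [0, 0, 0]], translation=[[0, 0, -0.03], [0, 0, -0.04], [0, 0, -0.03], [0, 0, 0], [0, -0.043, 0], [0, -0.043, 0], [0, -0.043, 0], [0, -0.043, 0], [-0.001, -0.043, 0], [-0.001, -0.043, 0], [-0.001, -0.043, 0], [0, -0.04, 0]], jaw=[0, 0, 0, 0, 0, 0, 0, 0, 0, 0, 0, 0])

```text
t: 5.55
tcp_pos: [0.4883, 0.3303, 0.3051]
ee_rot: [3.14, -0.001, -0.087]
wrist_force: [0.2, -0.5, -1.0]
finger_gap: 0.089
```

```bash
python3 -c "
from h import *
go(.4881,.3315,.023,-.088)
p,W=cloud('wrist'); cv2.imwrite('pics/w2.png',p[:,:,::-1])"
```

```text
t 5.55 grasp [0.4884 0.3301 0.1501] rpy [ 3.14e+00 -1.00e-03 -8.70e-02] F [ 0.2 -0.5 -1. ] gap 0.089 q6 2.13
  twistz 0.001 then xyz [-0.0004 -0.0014  0.1271]
```

View pics/w2.png

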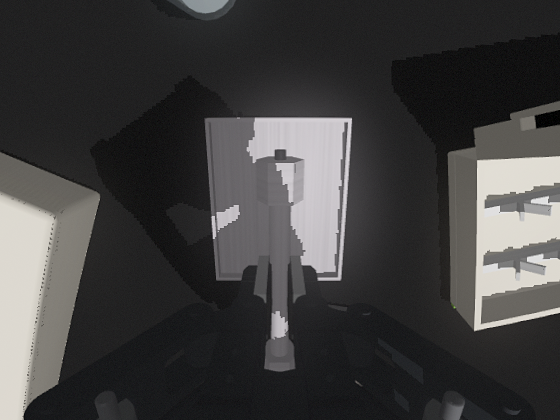

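The column (280, 150–365) is held and lined up over the tray (210–350, 118–280).

Request:
drive_tool(twist=[[0, 0, 0], [0, 0, 0], [0, 0, 0], [0, 0, 0], [0, 0, 0], [0, 0, 0], [0, 0, 0], [0, 0, 0], [0, 0, 0], [0, 0, 0], [0, 0, 0], [0, 0, 0]], translation=[[0, 0, 0.04], [0, 0, 0.04], [0, 0, 0.03], [0, 0, 0.012], [0, 0, 0.006], [0, 0, 0], [0, 0, 0], [0, 0, 0], [0, 0, 0], [0, 0, -0.03], [0, 0, -0.04], [0, 0, -0.04]], jaw=[0, 0, 0, 0, 0, 0, 50, 50, 50, 50, 50, 50])

```text
t: 6.8
tcp_pos: [0.4881, 0.3286, 0.2889]
ee_rot: [3.141, 0.0, -0.088]
wrist_force: [0.4, 0.8, -0.5]
finger_gap: 0.502
```

```bash
python3 - <<'E'
from h import *
go(.4913,-.3319,.13,-.23)
p,W=cloud('top'); Z=W[...,2]
def box(u0,u1,v0,v1):
    m=np.zeros(W.shape[:2],bool); m[v0:v1,u0:u1]=1; return m
for n,m in dict(cols=box(300,440,160,270)&(Z>.0105)&(Z<.03)).items():
    for b in blobs(m,W): print(n,b)
cv2.imwrite('pics/t2.png',p[:,:,::-1])
E
```

```text
t 6.8 grasp [0.4881 0.3286 0.1339] rpy [ 3.141  0.    -0.088] F [ 0.4  0.8 -0.5] gap 0.502 q6 2.13
  twistz 0.142 then xyz [0.1537 0.6424 0.0039]
cols {'uv': array([401., 167.]), 'n': np.int32(57), 'c': (0.6187, -0.3158), 'wh': (0.054, 0.015), 'yaw': np.float64(1.086), 'z': np.float64(0.0193), 'zmax': np.float64(0.0294)}
cols {'uv': array([340., 205.]), 'n': np.int32(259), 'c': (0.5224, -0.1574), 'wh': (0.126, 0.02), 'yaw': np.float64(-0.263), 'z': np.float64(0.016), 'zmax': np.float64(0.0233)}
cols {'uv': array([363., 212.]), 'n': np.int32(255), 'c': (0.5052, -0.2145), 'wh': (0.126, 0.021), 'yaw': np.float64(-0.073), 'z': np.float64(0.0162), 'zmax': np.float64(0.0247)}
cols {'uv': array([387., 214.]), 'n': np.int32(258), 'c': (0.5002, -0.275), 'wh': (0.127, 0.02), 'yaw': np.float64(-0.125), 'z': np.float64(0.0159), 'zmax': np.float64(0.0223)}
cols {'uv': array([410., 218.]), 'n': np.int32(255), 'c': (0.4911, -0.3319), 'wh': (0.126, 0.019), 'yaw': np.float64(-0.245), 'z': np.float64(0.0158), 'zmax': np.float64(0.0245)}
```

Request:
drive_tool(twist=[[0, 0, 0.088], [0, 0, 0.087], [0, 0, 0], [0, 0, 0], [0, 0, 0], [0, 0, 0], [0, 0, 0], [0, 0, 0], [0, 0, 0], [0, 0, 0], [0, 0, 0], [0, 0, 0]], translation=[[0, 0, 0], [0, 0, 0], [0.004, 0.048, 0], [0.004, 0.048, 0], [0.004, 0.048, 0], [0.004, 0.048, 0], [0.004, 0.048, 0], [0.018, 0.036, 0], [0.023, 0.036, 0], [0.023, 0.036, 0], [0.023, 0.036, 0], [0.023, 0.036, 0]], jaw=[50, 50, 50, 50, 50, 50, 50, 50, 50, 50, 50, 50])

```text
t: 8.05
tcp_pos: [0.5049, -0.1125, 0.2884]
ee_rot: [3.141, -0.002, -0.264]
wrist_force: [1.6, 0.7, 0.4]
finger_gap: 0.501
```

```bash
python3 -c "
from h import *
go(.5224,-.1574,.021,-.26)"
```

```text
t 8.05 grasp [ 0.5052 -0.1126  0.1334] rpy [ 3.141e+00 -2.000e-03 -2.640e-01] F [1.6 0.7 0.4] gap 0.501 q6 1.47
  twistz -0.004 then xyz [0.0281 0.0389 0.1124]
```

Request:
drive_tool(twist=[[0, 0, 0], [0, 0, 0], [0, 0, 0], [0, 0, 0], [0, 0, 0], [0, 0, 0], [0, 0, 0], [0, 0, 0], [0, 0, 0], [0, 0, 0], [0, 0, 0], [0, 0, 0]], translation=[[0.029, 0.04, 0], [0, 0, 0.04], [0, 0, 0.04], [0, 0, 0.02], [0, 0, 0.0115], [0, 0, 0], [0, 0, 0], [0, 0, 0], [0, 0, 0], [0, 0, 0], [0, 0, -0.03], [0, 0, -0.03]], jaw=[50, 50, 50, 50, 50, 50, 0, 0, 0, 0, 0, 0])

```text
t: 9.25
tcp_pos: [0.5213, -0.1563, 0.2353]
ee_rot: [-3.141, 0.004, -0.263]
wrist_force: [0.2, -0.4, -0.3]
finger_gap: 0.085
```

```bash
python3 -c "
from h import *
x,y=heat(0,.066);go(x,y,.053,.11)
p,W=cloud('wrist'); cv2.imwrite('pics/w3.png',p[:,:,::-1])"
```

```text
t 9.25 grasp [ 0.5208 -0.156   0.0803] rpy [-3.141  0.004 -0.263] F [ 0.2 -0.4 -0.3] gap 0.085 q6 1.41
  twistz -0.373 then xyz [-0.0437 -0.2851  0.0273]
```

View pics/w3.png

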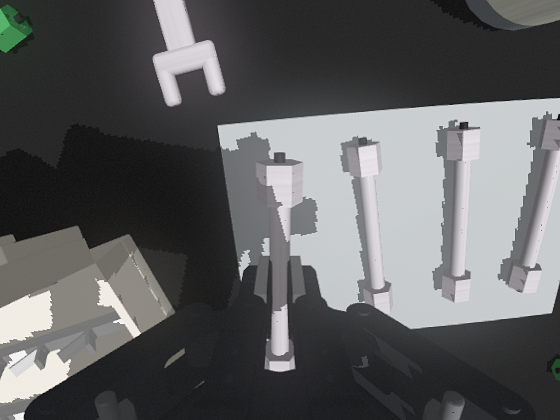

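Column A (280, 150–365) is held, and the other three are still on the mat.

Request:
drive_tool(twist=[[0, 0, -0.093], [0, 0, -0.093], [0, 0, -0.093], [0, 0, -0.094], [0, 0, 0], [0, 0, 0], [0, 0, 0], [0, 0, 0], [0, 0, 0], [0, 0, 0], [0, 0, 0], [0, 0, 0]], translation=[[0, 0, -0.02], [0, 0, -0.02], [0, 0, -0.02], [-0.01, 0, 0], [-0.008, -0.04, 0], [-0.008, -0.04, 0], [-0.008, -0.041, 0], [-0.008, -0.041, 0], [-0.002, -0.041, 0], [0, -0.041, 0], [0, -0.041, 0], [0, 0, 0]], jaw=[0, 0, 0, 0, 0, 0, 0, 0, 0, 0, 0, 0])

```text
t: 10.5
tcp_pos: [0.446, 0.1261, 0.2958]
ee_rot: [-3.14, 0.0, 0.116]
wrist_force: [0.4, -1.0, -1.7]
finger_gap: 0.087
```

```bash
python3 -c "
from h import *
x,y=heat(0,.066);go(x,y,.053,.11)"
```

```text
t 10.5 grasp [0.4459 0.1263 0.1408] rpy [-3.14   0.     0.116] F [ 0.4 -1.  -1.7] gap 0.087 q6 1.57
  twistz 0.006 then xyz [-0.0003  0.0037  0.0878]
```

Request:
drive_tool(twist=[[0, 0, 0.005], [0, 0, 0], [0, 0, 0], [0, 0, 0], [0, 0, 0], [0, 0, 0]], translation=[[0, 0.003, 0], [0, 0, 0.04], [0, 0, 0.025], [0, 0, 0.015], [0, 0, 0.006], [0, 0, 0]], jaw=[0, 0, 0, 0, 0, 0])

```text
t: 11.1
tcp_pos: [0.4475, 0.119, 0.2098]
ee_rot: [-3.138, 0.002, 0.102]
wrist_force: [-1.9, 6.4, -0.4]
finger_gap: 0.085
```

```bash
python3 -c "
from h import *
x,y=heat(0,.066);go(x,y,.053,.11)"
```

```text
t 11.1 grasp [0.4472 0.1196 0.0548] rpy [-3.138e+00  2.000e-03  1.020e-01] F [-1.9  6.4 -0.4] gap 0.085 q6 1.57
  twistz -0.008 then xyz [-0.0008 -0.0031  0.0018]
```

Request:
drive_tool(twist=[[0, 0, -0.005], [0, 0, 0], [0, 0, 0], [0, 0, 0], [0, 0, 0], [0, 0, 0], [0, 0, 0], [0, 0, 0], [0, 0, 0], [0, 0, 0]], translation=[[0, -0.003, 0], [0, 0, 0.002], [0, 0, 0], [0, 0, 0], [0, 0, 0], [0, 0, 0], [0, 0, -0.03], [0, 0, -0.04], [0, 0, -0.03], [0, 0, 0]], jaw=[0, 0, 0, 40, 40, 40, 40, 40, 40, 40])

```text
t: 12.1
tcp_pos: [0.4488, 0.1231, 0.3137]
ee_rot: [-3.141, -0.01, 0.11]
wrist_force: [0.7, -0.1, 0.3]
finger_gap: 0.398
```

```bash
python3 - <<'E'
from h import *
p,W=cloud('wrist'); cv2.imwrite('pics/w4.png',p[:,:,::-1])
go(.5052,-.2145,.022,-.073)
# column A in heater frame
g=heat(0,.066); q=(W[...,:2]-HC)@np.array([[np.cos(HY),-np.sin(HY)],[np.sin(HY),np.cos(HY)]])
Z=W[...,2]; m=(abs(q[...,1]-.066)<.014)&(abs(q[...,0])<.075)&(Z>.04)&(Z<.065)
for lo,hi in ((-.058,-.045),(-.02,.02),(.045,.058)):
    k=m&(q[...,0]>lo)&(q[...,0]<hi); print(lo,k.sum(),np.percentile(Z[k],[50,95]) if k.any() else '', q[k][:,1].mean() if k.any() else '')
print(np.percentile(q[m][:,0],[1,99]))
E
```

```text
t 12.15 grasp [0.4488 0.1231 0.1559] rpy [-3.141 -0.006  0.11 ] F [-0.4  0.3  0.4] gap 0.398 q6 1.57
  twistz 0.183 then xyz [0.0809 0.3326 0.1339]
-0.058 307 [0.05067358 0.05216406] 0.06417034168118194
-0.02 550 [0.04630801 0.04780978] 0.06393384780022429
0.045 467 [0.05017516 0.05188098] 0.06375521170944576
[-0.05992126  0.07471485]
```

View pics/w4.png

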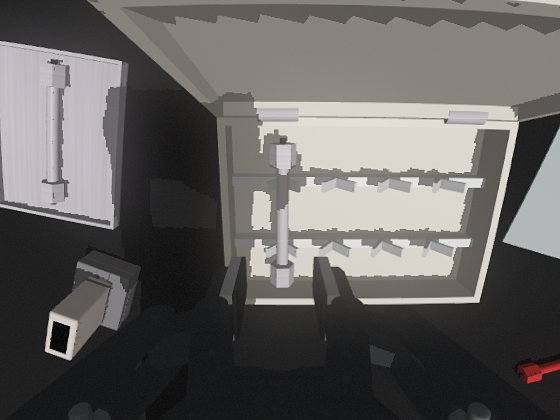

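Column A (282, 140–285) is seated, with tube top at z≈46.5 mm. The used column lies in the tray (55, 60–200).

Request:
drive_tool(twist=[[0, 0, 0.092], [0, 0, 0.091], [0, 0, 0], [0, 0, 0], [0, 0, 0], [0, 0, 0], [0, 0, 0], [0, 0, 0], [0, 0, 0], [0, 0, 0], [0, 0, 0], [0, 0, 0]], translation=[[0, 0, 0], [0, 0, 0], [0.01, 0.041, 0], [0.01, 0.041, 0], [0.01, 0.041, 0], [0.01, 0.041, 0], [0.01, 0.041, 0], [0.01, 0.042, 0], [0.01, 0.042, 0.02], [0.01, 0.042, 0.03], [0, 0, 0.02], [0, 0, 0]], jaw=[50, 50, 50, 50, 50, 50, 50, 50, 50, 50, 50, 50])

```text
t: 13.35
tcp_pos: [0.5003, -0.2111, 0.234]
ee_rot: [-3.137, 0.009, -0.075]
wrist_force: [-1.1, 0.7, -0.6]
finger_gap: 0.499
```

```bash
cat >> h.py <<'E'
def cols(cam='wrist',lo=.0105,hi=.03,show=True):
    p,W=cloud(cam); Z=W[...,2]
    r=(W[...,0]>.38)&(W[...,0]<.62)&(W[...,1]<-.08)&(W[...,1]>-.42)
    bs=[b for b in blobs(r&(Z>lo)&(Z<hi),W,40) if b['n']>80 and b['wh'][0]>.05]
    for b in bs: print({k:b[k] for k in ('c','wh','yaw','z','n')})
E
python3 -c "
from h import *
cols()
go(.5052,-.2145,.022,-.073)"
```

```text
{'c': (0.5065, -0.2165), 'wh': (0.124, 0.021), 'yaw': np.float64(-0.077), 'z': np.float64(0.0165), 'n': np.int32(3658)}
{'c': (0.501, -0.2759), 'wh': (0.123, 0.021), 'yaw': np.float64(-0.127), 'z': np.float64(0.0162), 'n': np.int32(3329)}
{'c': (0.4917, -0.333), 'wh': (0.124, 0.021), 'yaw': np.float64(-0.236), 'z': np.float64(0.016), 'n': np.int32(3618)}
t 13.4 grasp [ 0.5002 -0.2101  0.0812] rpy [-3.138  0.006 -0.074] F [ 0.8 -0.1  0.3] gap 0.5 q6 1.11
  twistz -0.001 then xyz [0.0053 0.004  0.0592]
```

Request:
drive_tool(twist=[[0, 0, 0], [0, 0, 0], [0, 0, 0], [0, 0, 0], [0, 0, 0], [0, 0, 0], [0, 0, 0], [0, 0, 0], [0, 0, -0.06], [0, 0, -0.06], [0, 0, -0.064]], translation=[[0.004, 0.004, 0.03], [0, 0, 0.02], [0, 0, 0.008], [0, 0, 0], [0, 0, 0], [0, 0, 0], [0, 0, 0], [0, 0, 0], [0, 0, -0.03], [0, 0, -0.045], [0, 0, -0.045]], jaw=[50, 50, 50, 50, 0, 0, 0, 0, 0, 0, 0])

```text
t: 14.5
tcp_pos: [0.5055, -0.2152, 0.3021]
ee_rot: [-3.14, 0.002, 0.113]
wrist_force: [1.2, -0.3, -0.5]
finger_gap: 0.077
```

```bash
python3 -c "
from h import *
x,y=heat(0,.022);go(x,y,.053,.11)"
```

```text
t 14.5 grasp [ 0.5052 -0.215   0.1471] rpy [-3.14e+00  2.00e-03  1.13e-01] F [ 1.2 -0.3 -0.5] gap 0.077 q6 0.92
  twistz 0.003 then xyz [-0.0217 -0.2981  0.0941]
```

Request:
drive_tool(twist=[[0, 0, 0], [0, 0, 0], [0, 0, 0], [0, 0, 0], [0, 0, 0], [0, 0, 0], [0, 0, 0], [0, 0, 0], [0, 0, 0], [0, 0, 0], [0, 0, 0], [0, 0, 0]], translation=[[-0.004, -0.04, 0], [-0.004, -0.044, 0], [-0.004, -0.044, 0], [-0.004, -0.044, 0], [-0.004, -0.044, 0], [-0.002, -0.042, 0], [0, -0.04, 0], [0, 0, 0], [0, 0, 0.035], [0, 0, 0.025], [0, 0, 0.01], [0, 0, 0]], jaw=[0, 0, 0, 0, 0, 0, 0, 0, 0, 0, 0, 0])

```text
t: 15.7
tcp_pos: [0.4506, 0.0777, 0.23]
ee_rot: [-3.141, 0.004, 0.11]
wrist_force: [-0.8, -0.6, -0.5]
finger_gap: 0.075
```

```bash
python3 -c "
from h import *
x,y=heat(0,.022);go(x,y,.053,.11)"
```

```text
t 15.7 grasp [0.45   0.0777 0.075 ] rpy [-3.141  0.004  0.11 ] F [-0.8 -0.6 -0.5] gap 0.075 q6 1.47
  twistz 0.0 then xyz [ 0.001  -0.0011  0.022 ]
```

Request:
drive_tool(twist=[[0, 0, 0], [0, 0, 0], [0, 0, 0], [0, 0, 0], [0, 0, 0], [0, 0, 0], [0, 0, 0], [0, 0, 0], [0, 0, 0], [0, 0, 0]], translation=[[0, -0.001, 0.01], [0, 0, 0.008], [0, 0, 0.003], [0, 0, 0], [0, 0, 0], [0, 0, 0], [0, 0, 0], [0, 0, -0.03], [0, 0, -0.04], [0, 0, -0.03]], jaw=[0, 0, 0, 0, 40, 40, 40, 40, 40, 40])

```text
t: 16.7
tcp_pos: [0.4512, 0.0794, 0.3124]
ee_rot: [-3.141, -0.001, 0.111]
wrist_force: [0.7, -1.4, 0.2]
finger_gap: 0.404
```

```bash
cat >> h.py <<'E'
def seats(cam='wrist'):
    p,W=cloud(cam)
    q=(W[...,:2]-HC)@np.array([[np.cos(HY),-np.sin(HY)],[np.sin(HY),np.cos(HY)]]); Z=W[...,2]
    for y0 in (-.066,-.022,.022,.066):
        o=[]
        for a,b in ((-.058,-.045),(-.02,.02),(.045,.058)):
            k=(abs(q[...,1]-y0)<.012)&(q[...,0]>a)&(q[...,0]<b)&(Z>.04)&(Z<.065)
            o.append((int(k.sum()),np.percentile(Z[k],[50]).round(4)[0],q[k][:,1].mean().round(4)) if k.sum()>10 else None)
        k=(abs(q[...,1]-y0)<.012)&(Z>.045)&(Z<.054)&(abs(q[...,0])<.072)
        print(y0,o,np.percentile(q[k][:,0],[2,98]).round(3) if k.sum()>10 else '')
E
python3 -c "
from h import *
seats()
go(.501,-.2754,.022,-.127)"
```

```text
-0.066 [None, None, None] [-0.033  0.031]
-0.022 [None, None, None] [-0.033  0.031]
0.022 [(310, np.float64(0.0505), np.float64(0.0202)), (576, np.float64(0.0461), np.float64(0.0201)), (475, np.float64(0.05), np.float64(0.0201))] [-0.058  0.059]
0.066 [(13, np.float64(0.0452), np.float64(0.0732)), (583, np.float64(0.0464), np.float64(0.0634)), (476, np.float64(0.0503), np.float64(0.0631))] [-0.043  0.06 ]
t 16.75 grasp [0.4545 0.0795 0.163 ] rpy [ 3.141 -0.01   0.111] F [2.5 0.6 3.9] gap 0.403 q6 1.47
  twistz 0.238 then xyz [0.0911 0.3462 0.141 ]
```

Request:
drive_tool(twist=[[0, 0, 0.119], [0, 0, 0.119], [0, 0, 0], [0, 0, 0], [0, 0, 0], [0, 0, 0], [0, 0, 0], [0, 0, 0], [0, 0, 0], [0, 0, 0], [0, 0, 0], [0, 0, 0]], translation=[[0, 0, 0], [0, 0, 0], [0.012, 0.043, 0], [0.012, 0.043, 0], [0.012, 0.043, 0], [0.012, 0.043, 0], [0.012, 0.043, 0], [0.012, 0.044, 0], [0.011, 0.044, 0], [0.01, 0.043, 0.02], [0, 0, 0.03], [0, 0, 0.02]], jaw=[50, 50, 50, 50, 50, 50, 50, 50, 50, 50, 50, 50])

```text
t: 17.95
tcp_pos: [0.499, -0.277, 0.2383]
ee_rot: [-3.14, 0.002, -0.13]
wrist_force: [0.4, 1.2, -0.8]
finger_gap: 0.501
```

```bash
python3 -c "
from h import *
cols()
go(.501,-.2754,.022,-.127)"
```

```text
{'c': (0.5005, -0.2762), 'wh': (0.125, 0.021), 'yaw': np.float64(-0.125), 'z': np.float64(0.0165), 'n': np.int32(3487)}
{'c': (0.5024, -0.3363), 'wh': (0.102, 0.021), 'yaw': np.float64(-0.253), 'z': np.float64(0.016), 'n': np.int32(2562)}
t 18.0 grasp [ 0.4967 -0.2746  0.0795] rpy [-3.137  0.007 -0.129] F [-3.   1.4 -1.9] gap 0.501 q6 1.06
  twistz -0.002 then xyz [0.0044 0.0002 0.0575]
```

Request:
drive_tool(twist=[[0, 0, 0], [0, 0, 0], [0, 0, 0], [0, 0, 0], [0, 0, 0], [0, 0, 0], [0, 0, 0], [0, 0, 0], [0, 0, 0], [0, 0, -0.12], [0, 0, -0.12]], translation=[[0.002, 0, 0.03], [0, 0, 0.02], [0, 0, 0.01], [0, 0, 0], [0, 0, 0], [0, 0, 0], [0, 0, 0], [0, 0, 0], [0, 0, -0.03], [0, 0, -0.045], [0, 0, -0.045]], jaw=[50, 50, 50, 50, 0, 0, 0, 0, 0, 0, 0])

```text
t: 19.1
tcp_pos: [0.5009, -0.2756, 0.3008]
ee_rot: [-3.14, 0.002, 0.118]
wrist_force: [0.7, -0.2, -1.0]
finger_gap: 0.079
```

```bash
python3 -c "
from h import *
x,y=heat(0,-.023);go(x,y,.053,.11)"
```

```text
t 19.1 grasp [ 0.5006 -0.2754  0.1458] rpy [-3.14e+00  2.00e-03  1.18e-01] F [ 0.7 -0.2 -1. ] gap 0.079 q6 0.82
  twistz 0.008 then xyz [-0.0105 -0.3126  0.0928]
```

Request:
drive_tool(twist=[[0, 0, 0.004], [0, 0, 0], [0, 0, 0], [0, 0, 0], [0, 0, 0], [0, 0, 0], [0, 0, 0], [0, 0, 0], [0, 0, 0], [0, 0, 0], [0, 0, 0], [0, 0, 0]], translation=[[-0.002, -0.044, 0], [-0.002, -0.045, 0], [-0.002, -0.045, 0], [-0.002, -0.045, 0], [-0.002, -0.045, 0], [-0.001, -0.045, 0], [0, -0.043, 0], [0, 0, 0], [0, 0, 0.035], [0, 0, 0.025], [0, 0, 0.01], [0, 0, 0]], jaw=[0, 0, 0, 0, 0, 0, 0, 0, 0, 0, 0, 0])

```text
t: 20.3
tcp_pos: [0.4557, 0.0325, 0.2289]
ee_rot: [-3.141, 0.004, 0.108]
wrist_force: [0.4, 0.1, -1.6]
finger_gap: 0.079
```

```bash
python3 -c "
from h import *
x,y=heat(0,-.023);go(x,y,.053,.11)"
```

```text
t 20.3 grasp [0.4551 0.0325 0.0739] rpy [-3.141  0.004  0.108] F [ 0.4  0.1 -1.6] gap 0.079 q6 1.37
  twistz -0.002 then xyz [ 0.0009 -0.0015  0.0209]
```

Request:
drive_tool(twist=[[0, 0, 0], [0, 0, 0], [0, 0, 0], [0, 0, 0], [0, 0, 0], [0, 0, 0], [0, 0, 0], [0, 0, 0], [0, 0, 0], [0, 0, 0]], translation=[[0, -0.001, 0.01], [0, 0, 0.008], [0, 0, 0.003], [0, 0, 0], [0, 0, 0], [0, 0, 0], [0, 0, 0], [0, 0, -0.03], [0, 0, -0.04], [0, 0, -0.03]], jaw=[0, 0, 0, 0, 40, 40, 40, 40, 40, 40])

```text
t: 21.3
tcp_pos: [0.4565, 0.0339, 0.3114]
ee_rot: [3.141, -0.001, 0.109]
wrist_force: [1.4, -0.4, 1.0]
finger_gap: 0.403
```

```bash
python3 -c "
from h import *
seats(); cols('top')
go(.4915,-.3325,.022,-.24)"
```

```text
-0.066 [None, None, None] [-0.033  0.031]
-0.022 [(319, np.float64(0.0502), np.float64(-0.0238)), (566, np.float64(0.0461), np.float64(-0.0241)), (501, np.float64(0.0499), np.float64(-0.0237))] [-0.06   0.057]
0.022 [(12, np.float64(0.0445), np.float64(0.0293)), (591, np.float64(0.0462), np.float64(0.0194)), (464, np.float64(0.0501), np.float64(0.019))] [-0.042  0.059]
0.066 [(316, np.float64(0.0506), np.float64(0.0621)), (561, np.float64(0.0463), np.float64(0.063)), (470, np.float64(0.0505), np.float64(0.062))] [-0.058  0.059]
{'c': (0.4909, -0.3316), 'wh': (0.126, 0.021), 'yaw': np.float64(-0.23), 'z': np.float64(0.0159), 'n': np.int32(256)}
t 21.4 grasp [0.4597 0.0336 0.16  ] rpy [ 3.14  -0.01   0.109] F [ 1.2 -0.6  0. ] gap 0.403 q6 1.37
  twistz 0.349 then xyz [0.1179 0.348  0.138 ]
```

Request:
drive_tool(twist=[[0, 0, 0.116], [0, 0, 0.116], [0, 0, 0.114], [0, 0, 0], [0, 0, 0], [0, 0, 0], [0, 0, 0], [0, 0, 0], [0, 0, 0], [0, 0, 0], [0, 0, 0], [0, 0, 0]], translation=[[0, 0, 0], [0, 0, 0], [0, 0, 0], [0.015, 0.043, 0], [0.015, 0.043, 0], [0.015, 0.044, 0], [0.015, 0.044, 0], [0.015, 0.044, 0], [0.015, 0.044, 0], [0.015, 0.043, 0], [0.015, 0.043, 0.03], [0, 0, 0.04]], jaw=[50, 50, 50, 50, 50, 50, 50, 50, 50, 50, 50, 50])

```text
t: 22.6
tcp_pos: [0.4918, -0.3341, 0.2439]
ee_rot: [3.137, -0.007, -0.242]
wrist_force: [-0.4, 0.4, -0.4]
finger_gap: 0.496
```

```bash
python3 -c "
from h import *
cols()
go(.4912,-.3322,.022,-.235)"
```

```text
{'c': (0.4915, -0.3342), 'wh': (0.124, 0.021), 'yaw': np.float64(-0.251), 'z': np.float64(0.0165), 'n': np.int32(3274)}
t 22.65 grasp [ 0.4874 -0.3286  0.0785] rpy [-3.137  0.009 -0.241] F [-4.2  3.2 -3.9] gap 0.506 q6 1.09
  twistz -0.006 then xyz [0.0045 0.0026 0.0565]
```

Request:
drive_tool(twist=[[0, 0, 0], [0, 0, 0], [0, 0, 0], [0, 0, 0], [0, 0, 0], [0, 0, 0], [0, 0, 0], [0, 0, 0], [0, 0, -0.117], [0, 0, -0.117], [0, 0, -0.116]], translation=[[0.001, 0.001, 0.03], [0, 0, 0.02], [0, 0, 0.008], [0, 0, 0], [0, 0, 0], [0, 0, 0], [0, 0, 0], [0, 0, -0.03], [0, 0, -0.03], [0, 0, -0.03], [0, 0, -0.03]], jaw=[50, 50, 50, 50, 0, 0, 0, 0, 0, 0, 0])

```text
t: 23.75
tcp_pos: [0.4915, -0.3297, 0.3056]
ee_rot: [-3.142, -0.0, 0.118]
wrist_force: [-0.1, -0.3, -1.2]
finger_gap: 0.049
```

```bash
python3 -c "
from h import *
x,y=heat(0,-.067);go(x,y,.053,.11)"
```

```text
t 23.75 grasp [ 0.4915 -0.3297  0.1506] rpy [-3.142 -0.     0.118] F [-0.1 -0.3 -1.2] gap 0.049 q6 0.74
  twistz 0.008 then xyz [ 0.0045 -0.3216  0.0976]
```

```bash
python3 -c "
from h import *
p,W=cloud('wrist'); cv2.imwrite('pics/w5.png',p[:,:,::-1])
Z=W[...,2]; m=(Z>.11)&(Z<.16)
for r in (160,190,230,330,350): print(r,[W[r,c].round(3).tolist() for c in (275,281)])"
```

```text
160 [[0.549, -0.321, 0.135], [0.549, -0.323, 0.136]]
190 [[0.536, -0.322, 0.139], [0.537, -0.325, 0.14]]
230 [[0.515, -0.325, 0.136], [0.516, -0.328, 0.136]]
330 [[0.456, -0.331, 0.135], [0.457, -0.335, 0.136]]
350 [[0.447, -0.333, 0.14], [0.447, -0.336, 0.14]]
```

View pics/w5.png

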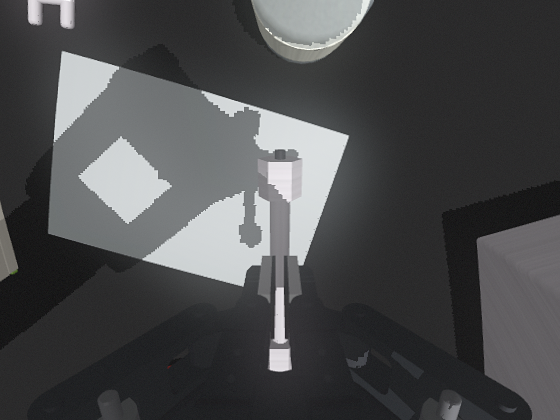

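Column D hangs level (280, 150–370) but only in the fingertips. I'll set it back down and regrasp deeper.

Request:
drive_tool(twist=[[0, 0, 0.004], [0, 0, 0], [0, 0, 0], [0, 0, 0], [0, 0, 0], [0, 0, 0], [0, 0, 0], [0, 0, 0], [0, 0, 0], [0, 0, 0]], translation=[[0, 0, 0.04], [0, 0, 0.04], [0, 0, 0.025], [0, 0, 0.01], [0, 0, 0.004], [0, 0, 0], [0, 0, 0], [0, 0, 0], [0, 0, 0], [0, 0, 0]], jaw=[0, 0, 0, 0, 0, 0, 40, 40, 40, 40])

```text
t: 24.8
tcp_pos: [0.4918, -0.3301, 0.1856]
ee_rot: [3.141, -0.001, 0.109]
wrist_force: [-0.2, 0.0, -0.3]
finger_gap: 0.396
```

```bash
python3 -c "
from h import *
cols()
x,y=heat(0,-.067);go(.4915,-.33,.022,.11)"
```

```text
{'c': (0.4924, -0.3307), 'wh': (0.124, 0.021), 'yaw': np.float64(0.105), 'z': np.float64(0.0165), 'n': np.int32(5659)}
t 24.85 grasp [ 0.4918 -0.3301  0.0304] rpy [ 3.141 -0.     0.109] F [-0.1  0.2  0.3] gap 0.398 q6 0.75
  twistz -0.001 then xyz [-0.0003 -0.0001  0.0084]
```

Request:
drive_tool(twist=[[0, 0, 0], [0, 0, 0], [0, 0, 0], [0, 0, 0], [0, 0, 0], [0, 0, 0], [0, 0, 0], [0, 0, 0], [0, 0, 0], [0, 0, 0]], translation=[[0, 0, 0.005], [0, 0, 0.004], [0, 0, 0], [0, 0, 0], [0, 0, 0], [0, 0, 0], [0, 0, 0], [0, 0, -0.04], [0, 0, -0.04], [0, 0, -0.04]], jaw=[40, 40, 40, 0, 0, 0, 0, 0, 0, 0])

```text
t: 25.85
tcp_pos: [0.4913, -0.3297, 0.2967]
ee_rot: [-3.14, 0.001, 0.109]
wrist_force: [0.4, -0.2, -1.4]
finger_gap: 0.083
```

```bash
python3 -c "
from h import *
x,y=heat(0,-.067);go(x,y,.053,.11)"
```

```text
t 25.85 grasp [ 0.4911 -0.3295  0.1417] rpy [-3.14e+00  1.00e-03  1.09e-01] F [ 0.4 -0.2 -1.4] gap 0.083 q6 0.75
  twistz -0.001 then xyz [ 0.0049 -0.3213  0.0887]
```

Request:
drive_tool(twist=[[0, 0, 0], [0, 0, 0], [0, 0, 0], [0, 0, 0], [0, 0, 0], [0, 0, 0], [0, 0, 0], [0, 0, 0], [0, 0, 0], [0, 0, 0], [0, 0, 0], [0, 0, 0]], translation=[[0, -0.044, 0], [0, -0.046, 0], [0, -0.046, 0], [0, -0.046, 0], [0.001, -0.046, 0], [0.002, -0.046, 0], [0.001, -0.047, 0], [0, 0, 0], [0, 0, 0.035], [0, 0, 0.025], [0, 0, 0.008], [0, 0, 0]], jaw=[0, 0, 0, 0, 0, 0, 0, 0, 0, 0, 0, 0])

```text
t: 27.05
tcp_pos: [0.4601, -0.0108, 0.2267]
ee_rot: [-3.141, 0.003, 0.108]
wrist_force: [0.0, -0.7, -1.4]
finger_gap: 0.082
```

```bash
python3 -c "
from h import *
x,y=heat(0,-.067);go(x,y,.053,.11)"
```

```text
t 27.05 grasp [ 0.4596 -0.0107  0.0717] rpy [-3.141e+00  3.000e-03  1.080e-01] F [ 0.  -0.7 -1.4] gap 0.082 q6 1.28
  twistz -0.002 then xyz [ 0.0012 -0.001   0.0187]
```

Request:
drive_tool(twist=[[0, 0, 0], [0, 0, 0], [0, 0, 0], [0, 0, 0], [0, 0, 0], [0, 0, 0], [0, 0, 0], [0, 0, 0], [0, 0, 0], [0, 0, 0], [0, 0, 0]], translation=[[0, -0.001, 0.01], [0, 0, 0.006], [0, 0, 0.003], [0, 0, 0], [0, 0, 0], [0, 0, 0], [0, 0, 0], [0, 0, -0.03], [0, 0, -0.04], [0, 0, -0.03], [0, 0, 0]], jaw=[0, 0, 0, 0, 40, 40, 40, 40, 40, 40, 40])

```text
t: 28.15
tcp_pos: [0.4625, -0.0097, 0.3152]
ee_rot: [3.139, -0.011, 0.109]
wrist_force: [0.6, -0.5, -0.1]
finger_gap: 0.401
```

```bash
python3 - <<'E'
from h import *
seats(); 
p,W=cloud('top'); cv2.imwrite('pics/t3.png',p[:,:,::-1]); np.savez('pics/t3.npz',p=p,W=W)
q=(W[...,:2]-HC)@np.array([[np.cos(HY),-np.sin(HY)],[np.sin(HY),np.cos(HY)]]); Z=W[...,2]
k=(abs(q[...,1])<.1)&(Z>.12)&(q[...,0]>.06)&(q[...,0]<.2)&(Z<.3)
h=np.stack([q[k][:,0]-.08,Z[k]-.046],1)
for z0 in (.08,.1,.12,.14,.16,.17): 
    s=h[abs(h[:,1]-z0)<.006]; print(z0,len(s),np.percentile(s[:,0],[2,50,98]).round(4) if len(s) else '')
print("zmax",np.percentile(h[:,1],99.5))
# tray
for b in blobs((W[...,0]>.43)&(W[...,0]<.55)&(abs(W[...,1]-.3315)<.045)&(Z>.011)&(Z<.03),W): print(b)
go(.46,.0,.3,.11)
E
```

```text
-0.066 [(309, np.float64(0.0503), np.float64(-0.0677)), (556, np.float64(0.0463), np.float64(-0.0681)), (443, np.float64(0.0499), np.float64(-0.0681))] [-0.059  0.058]
-0.022 [None, (576, np.float64(0.0461), np.float64(-0.0246)), (472, np.float64(0.0499), np.float64(-0.0249))] [-0.041  0.058]
0.022 [(297, np.float64(0.0503), np.float64(0.018)), (546, np.float64(0.0461), np.float64(0.019)), (447, np.float64(0.0503), np.float64(0.0179))] [-0.058  0.059]
0.066 [(305, np.float64(0.0506), np.float64(0.0609)), (579, np.float64(0.0462), np.float64(0.0624)), (431, np.float64(0.0505), np.float64(0.0608))] [-0.058  0.059]
0.08 88 [0.0256 0.0276 0.029 ]
0.1 148 [0.0296 0.0314 0.0331]
0.12 193 [0.0337 0.0353 0.037 ]
0.14 0 
0.16 680 [0.0317 0.0393 0.0529]
0.17 175 [0.0396 0.0426 0.0495]
zmax 0.1772379489267158
{'uv': array([145., 218.]), 'n': np.int32(255), 'c': (0.4907, 0.3305), 'wh': (0.12, 0.021), 'yaw': np.float64(-0.084), 'z': np.float64(0.0174), 'zmax': np.float64(0.025)}
t 28.25 grasp [ 0.4613 -0.0095  0.1552] rpy [ 3.141e+00 -2.000e-03  1.090e-01] F [ 0.1 -0.5 -0. ] gap 0.4 q6 1.28
  twistz -0.001 then xyz [-0.0002 -0.0096 -0.1448]
```

View pics/t3.png

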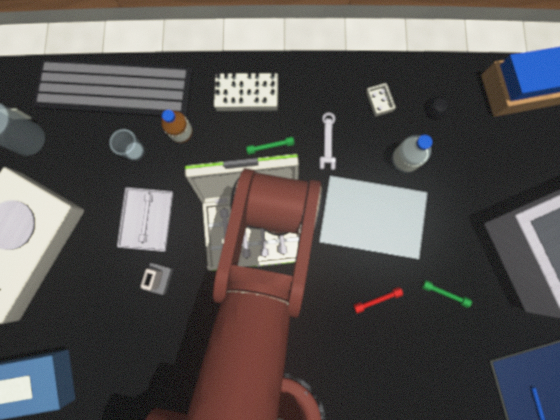

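All four new columns are seated (tube tops ~46 mm) and the used one is flat in the tray. The lid is at about 1.76 rad, so next I'll take the shut fingers over the lid to its outer face.

Request:
drive_tool(twist=[[0, 0, 0], [0, 0, 0], [0, 0, 0], [0, 0, 0], [0, 0, 0], [0, 0, 0], [0, 0, 0], [0, 0, 0], [0, 0, 0], [0, 0, 0]], translation=[[0, 0, -0.045], [0, 0, -0.045], [0, 0, -0.045], [0, 0, 0], [0.044, -0.017, 0], [0.044, -0.017, 0], [0.044, -0.016, 0], [0.046, -0.016, 0], [0, 0, 0], [0, 0, 0]], jaw=[0, 0, 0, 0, 0, 0, 0, 0, 0, 0])

```text
t: 29.25
tcp_pos: [0.6311, 0.0759, 0.4401]
ee_rot: [-3.141, 0.006, 0.11]
wrist_force: [0.7, -0.3, -0.0]
finger_gap: 0.0
```

```bash
cat >> h.py <<'E'
def tiph():
    t,g,e,f,gap,q=tip(); d=g[:2]-HC
    c,s=np.cos(HY),np.sin(HY)
    print("t",round(t,2),"x' y'",np.round([c*d[0]+s*d[1],-s*d[0]+c*d[1]],4),"tipz",round(g[2]-.0184,4),e,"F",f,"gap",gap)
E
python3 - <<'E'
from h import *
tiph()
r=.13
for th in (1.76,1.57,1.4,1.2,1.0,.8,.6,.4,.2,.1,0): print(th,round(.091-r*np.cos(th)+.024*np.sin(th),4),round(.046+r*np.sin(th)+.024*np.cos(th),4))
E
```

```text
t 29.25 x' y' [ 0.1778 -0.0006] tipz 0.2667 [-3.141  0.006  0.11 ] F [ 0.7 -0.3 -0. ] gap 0.0
1.76 0.139 0.1692
1.57 0.1149 0.176
1.4 0.0926 0.1782
1.2 0.0663 0.1759
1.0 0.041 0.1684
0.8 0.0176 0.156
0.6 -0.0027 0.1392
0.4 -0.0194 0.1187
0.2 -0.0316 0.0953
0.1 -0.036 0.0829
0 -0.039 0.07
```

Request:
drive_tool(twist=[[0, 0, 0], [0, 0, 0], [0, 0, 0], [0, 0, 0], [0, 0, 0], [0, 0, 0], [0, 0, 0], [0, 0, 0], [0, 0, 0], [0, 0, 0]], translation=[[0, 0, 0.031], [0, 0, 0.031], [0, 0, 0.031], [0, 0, 0], [-0.012, 0, 0], [-0.012, 0, 0], [-0.012, 0, 0], [-0.012, 0, 0], [-0.012, 0, -0.001], [-0.012, 0, -0.001]], jaw=[0, 0, 0, 0, 0, 0, 0, 0, 0, 0])

```text
t: 30.25
tcp_pos: [0.5596, 0.0676, 0.3586]
ee_rot: [3.141, -0.013, 0.109]
wrist_force: [6.6, 0.9, 4.3]
finger_gap: 0.002
```

```bash
python3 -c "
from h import *
tiph()
p,d=read_camera('side'); cv2.imwrite('pics/s2.png',p[:,:,::-1][60:340,120:480])"
```

```text
t 30.25 x' y' [ 0.1089 -0.0013] tipz 0.1852 [ 3.141 -0.013  0.109] F [6.6 0.9 4.3] gap 0.002
```

View pics/s2.png

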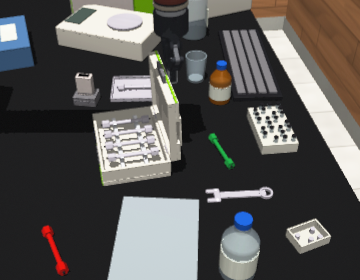

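Request:
drive_tool(twist=[[0, 0, 0], [0, 0, 0], [0, 0, 0], [0, 0, 0], [0, 0, 0], [0, 0, 0], [0, 0, 0], [0, 0, 0], [0, 0, 0]], translation=[[-0.014, 0, 0.001], [-0.013, 0, 0.001], [-0.013, 0, 0.002], [-0.0125, 0, 0.003], [-0.0125, 0, 0.0045], [-0.0115, 0, 0.0055], [-0.0115, 0, 0.007], [-0.01, 0, 0.008], [-0.01, 0, 0.009]], jaw=[0, 0, 0, 0, 0, 0, 0, 0, 0])

```text
t: 31.2
tcp_pos: [0.4514, 0.0558, 0.3148]
ee_rot: [3.141, -0.005, 0.109]
wrist_force: [-0.1, -0.4, 3.9]
finger_gap: -0.0
```

```bash
python3 -c "
from h import *
tiph()
"
```

```text
t 31.2 x' y' [-0.0012 -0.0011] tipz 0.1414 [ 3.141 -0.005  0.109] F [-0.1 -0.4  3.9] gap -0.0
```

Request:
drive_tool(twist=[[0, 0, 0], [0, 0, 0], [0, 0, 0], [0, 0, 0], [0, 0, 0], [0, 0, 0], [0, 0, 0]], translation=[[-0.009, 0, 0.01], [-0.008, 0, 0.01], [-0.007, 0, 0.011], [-0.006, 0, 0.012], [-0.004, 0, 0.012], [-0.003, 0, 0.007], [0, 0, 0]], jaw=[0, 0, 0, 0, 0, 0, 0])

```text
t: 31.9
tcp_pos: [0.4136, 0.052, 0.2479]
ee_rot: [-3.141, 0.004, 0.109]
wrist_force: [-0.7, 0.4, 0.1]
finger_gap: 0.0
```

```bash
python3 -c "
from h import *
tiph()
"
```

```text
t 31.9 x' y' [-0.0406 -0.0004] tipz 0.0745 [-3.141  0.004  0.109] F [-0.7  0.4  0.1] gap 0.0
```

Request:
drive_tool(twist=[[0, 0, 0], [0, 0, 0], [0, 0, 0], [0, 0, 0]], translation=[[0, 0, 0.004], [0, 0, 0.003], [0, 0, 0.002], [0, 0, 0]], jaw=[0, 0, 0, 0])

```text
t: 32.3
tcp_pos: [0.4154, 0.0519, 0.2433]
ee_rot: [-3.142, 0.002, 0.109]
wrist_force: [-7.9, 0.7, 14.3]
finger_gap: -0.003
```

```bash
python3 -c "
from h import *
tiph()
"
```

```text
t 32.3 x' y' [-0.0385 -0.0009] tipz 0.0699 [-3.142e+00  2.000e-03  1.090e-01] F [-7.9  0.7 14.3] gap -0.003
```

Request:
drive_tool(twist=[[0, 0, 0], [0, 0, 0], [0, 0, 0], [0, 0, 0], [0, 0, 0], [0, 0, 0], [0, 0, 0], [0, 0, 0], [0, 0, 0], [0, 0, 0], [0, 0, 0]], translation=[[0, 0, 0.002], [0, 0, 0.001], [0, 0, 0], [0, 0, -0.02], [0, 0, -0.04], [0, 0, -0.045], [-0.008, -0.044, 0], [-0.008, -0.044, 0], [-0.008, -0.044, 0], [-0.008, -0.044, 0], [-0.008, -0.044, 0]], jaw=[0, 0, 0, 0, 0, 55, 55, 55, 55, 55, 55])

```text
t: 33.4
tcp_pos: [0.3504, 0.268, 0.3436]
ee_rot: [-3.141, -0.002, 0.109]
wrist_force: [0.9, -0.1, -0.3]
finger_gap: 0.548
```

```bash
python3 - <<'E'
from h import *
p,W=cloud('top'); cv2.imwrite('pics/t4.png',cv2.resize(p[:,:,::-1][150:310,110:330],None,fx=3,fy=3)); 
q=(W[...,:2]-HC)@np.array([[np.cos(HY),-np.sin(HY)],[np.sin(HY),np.cos(HY)]]); Z=W[...,2]
for nm,(a,b) in dict(edge=(-.075,-.045),mid=(-.03,.03),hinge=(.04,.07)).items():
    for y0 in (-.09,-.045,0,.045,.09):
        k=(q[...,0]>a)&(q[...,0]<b)&(abs(q[...,1]-y0)<.012); print(nm,y0,np.nanmedian(Z[k]).round(4),end=' ')
    print()
dark=(p.max(-1)<70)&(abs(q[...,0])<.07)&(abs(q[...,1])<.11)&(Z>.05)
print(blobs(dark,W,100))
qq=np.dstack([q,Z]); 
for b in blobs(dark,qq,100): print('heater frame',b)
go(.3398,.2911,.16,-.253)
E
```

```text
edge -0.09 0.0693 edge -0.045 0.0699 edge 0 0.0699 edge 0.045 0.0695 edge 0.09 0.0701 
mid -0.09 0.0738 mid -0.045 0.0699 mid 0 0.0699 mid 0.045 0.0699 mid 0.09 0.074 
hinge -0.09 0.0702 hinge -0.045 0.0701 hinge 0 0.0699 hinge 0.045 0.0701 hinge 0.09 0.0703 
[]
t 33.45 grasp [0.3484 0.2731 0.1887] rpy [-3.136  0.     0.114] F [-2.8  0.1 -0.2] gap 0.549 q6 1.95
  twistz 0.367 then xyz [-0.0128 -0.0153  0.0287]
```

View pics/t4.png

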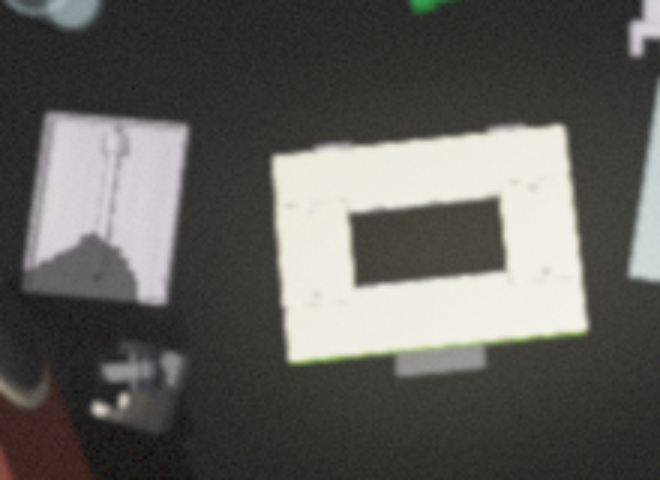

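The lid is flat at z = 70 mm all over, so it is shut. The strip shows dark at crop (350–505, 200–285). Next I'll measure the strip and go to the logger.

Request:
drive_tool(twist=[[0, 0, 0.092], [0, 0, 0.092], [0, 0, 0.092], [0, 0, 0.091], [0, 0, 0], [0, 0, 0], [0, 0, 0]], translation=[[0, 0, 0], [0, 0, 0], [0, 0, 0], [0, 0, 0], [-0.012, -0.016, 0.02], [0, 0, 0.01], [0, 0, 0]], jaw=[60, 60, 60, 60, 60, 60, 60])

```text
t: 34.15
tcp_pos: [0.343, 0.2845, 0.3112]
ee_rot: [3.139, 0.003, -0.257]
wrist_force: [-0.2, -0.2, -0.8]
finger_gap: 0.603
```

```bash
python3 - <<'E'
from h import *
im=cv2.imread('pics/t4.png',0); ih=im[180:310,320:540]
m=cv2.morphologyEx((ih<130).astype(np.uint8),cv2.MORPH_OPEN,np.ones((9,9)))
n,l,s,c=cv2.connectedComponentsWithStats(m); i=1+np.argmax(s[1:,4])
ys,xs=np.where(l==i); r=cv2.minAreaRect(np.stack([xs,ys],1).astype(np.float32))
uv=(cv2.boxPoints(r)+[320,180]+.5)/3-.5+[110,150]
I=camera_info('top'); R=Ro.from_euler('xyz',I['orientation']).as_matrix()
nn=cv2.undistortPoints(uv.reshape(-1,1,2),I['mtx'],I['dist_coeffs']).reshape(-1,2)
ray=np.c_[nn[:,0],-nn[:,1],-np.ones(4)]@R.T; P=I['position']+ray*((.070-I['position'][2])/ray[:,2])[:,None]
c,sn=np.cos(HY),np.sin(HY); q=(P[:,:2]-HC)@np.array([[c,-sn],[sn,c]])
print(q.round(4),'centre',q.mean(0).round(4), P[:,:2].mean(0).round(4))
p,W=cloud('wrist'); Z=W[...,2]
for b in blobs((Z>.079)&(Z<.095)&(abs(W[...,0]-.34)<.05)&(abs(W[...,1]-.291)<.05),W,100): print(b)
go(.3398,.2911,.062,-.253)
E
```

```text
[[ 0.0294  0.0587]
 [ 0.029  -0.0596]
 [-0.0279 -0.0595]
 [-0.0275  0.0578]] centre [ 0.0008 -0.0007] [0.4541 0.0564]
{'uv': array([272., 235.]), 'n': np.int32(2153), 'c': (0.3392, 0.29), 'wh': (0.044, 0.024), 'yaw': np.float64(-0.271), 'z': np.float64(0.0862), 'zmax': np.float64(0.0888)}
t 34.2 grasp [0.3432 0.2843 0.1573] rpy [ 3.14e+00  1.00e-03 -2.58e-01] F [ 1.  -0.2  0.4] gap 0.598 q6 2.35
  twistz -0.005 then xyz [-0.005  -0.0057  0.0953]
```

Request:
drive_tool(twist=[[0, 0, 0.008], [0, 0, 0], [0, 0, 0], [0, 0, 0], [0, 0, 0], [0, 0, 0], [0, 0, 0], [0, 0, 0], [0, 0, 0], [0, 0, 0]], translation=[[-0.005, -0.006, 0], [0, 0, 0.04], [0, 0, 0.035], [0, 0, 0.02], [0, 0, 0], [0, 0, 0], [0, 0, 0], [0, 0, 0], [0, 0, 0], [0, 0, 0]], jaw=[60, 60, 60, 60, 60, 60, 0, 0, 0, 0])

```text
t: 35.2
tcp_pos: [0.3412, 0.2923, 0.2203]
ee_rot: [-3.14, -0.003, -0.266]
wrist_force: [-1.5, -2.8, 6.7]
finger_gap: 0.274
```

```bash
python3 -c "
from h import *
go(.3395,.2905,.062,-.253)"
```

```text
t 35.2 grasp [0.3416 0.2925 0.0653] rpy [-3.14e+00 -3.00e-03 -2.66e-01] F [-1.5 -2.8  6.7] gap 0.274 q6 2.38
  twistz -0.013 then xyz [-0.0015  0.0025  0.0033]
```

Request:
drive_tool(twist=[[0, 0, 0], [0, 0, 0], [0, 0, 0], [0, 0, -0.094], [0, 0, -0.094], [0, 0, -0.094], [0, 0, -0.094], [0, 0, 0]], translation=[[0, 0, -0.02], [0, 0, -0.04], [0, 0, -0.045], [0, 0, 0], [0, 0, 0], [0, 0, 0], [0, 0, 0], [0, 0, 0]], jaw=[0, 0, 0, 0, 0, 0, 0, 0])

```text
t: 36.0
tcp_pos: [0.3402, 0.2919, 0.3236]
ee_rot: [-3.141, -0.001, 0.11]
wrist_force: [-1.0, -0.1, -0.8]
finger_gap: 0.274
```

```bash
python3 -c "
from h import *
x,y=heat(0,.047);go(x,y,.122,.11)"
```

```text
t 36.0 grasp [0.3403 0.292  0.1686] rpy [-3.141e+00 -1.000e-03  1.100e-01] F [-1.  -0.1 -0.8] gap 0.274 q6 2.0
  twistz 0.0 then xyz [0.0865 0.199  0.0466]
```

Request:
drive_tool(twist=[[0, 0, 0], [0, 0, 0], [0, 0, 0], [0, 0, 0], [0, 0, 0], [0, 0, 0], [0, 0, 0], [0, 0, 0], [0, 0, 0]], translation=[[0.016, 0.036, 0], [0.018, 0.041, 0], [0.018, 0.041, 0], [0.018, 0.041, 0], [0.0165, 0.04, 0], [0, 0, 0], [0, 0, 0.025], [0, 0, 0.015], [0, 0, 0]], jaw=[0, 0, 0, 0, 0, 0, 0, 0, 0])

```text
t: 36.9
tcp_pos: [0.4468, 0.1038, 0.2806]
ee_rot: [-3.141, 0.005, 0.108]
wrist_force: [-0.6, 0.3, -1.2]
finger_gap: 0.271
```

```bash
python3 -c "
from h import *
x,y=heat(0,.047);go(x,y,.114,.11);tiph()
p,W=cloud('side');cv2.imwrite('pics/s5.png',cv2.resize(p[:,:,::-1][100:260,190:340],None,fx=4,fy=3.75))"
```

```text
t 36.9 grasp [0.4459 0.1038 0.1256] rpy [-3.141  0.005  0.108] F [-0.6  0.3 -1.2] gap 0.271 q6 1.53
  twistz -0.002 then xyz [0.0022 0.0003 0.0116]
t 36.9 x' y' [-0.0022  0.0473] tipz 0.1072 [-3.141  0.005  0.108] F [-0.6  0.3 -1.2] gap 0.271
```

View pics/s5.png

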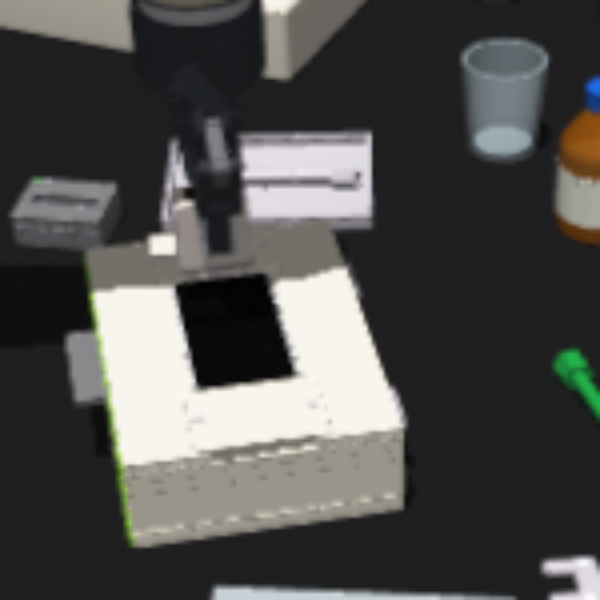

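The logger stands upright over the strip's far end (crop ~215,240), with the tray behind it.

Request:
drive_tool(twist=[[0, 0, 0], [0, 0, 0], [0, 0, 0], [0, 0, 0]], translation=[[0, 0, 0.006], [0, 0, 0.003], [0, 0, 0], [0, 0, 0]], jaw=[0, 0, 0, 0])

```text
t: 37.35
tcp_pos: [0.4482, 0.1037, 0.2746]
ee_rot: [-3.142, -0.001, 0.11]
wrist_force: [-0.7, -0.7, -1.5]
finger_gap: 0.272
```

```bash
python3 -c "
from h import *
tiph()"
```

```text
t 37.35 x' y' [0.0002 0.047 ] tipz 0.1012 [-3.142e+00 -1.000e-03  1.100e-01] F [-0.7 -0.7 -1.5] gap 0.272
```

Request:
drive_tool(twist=[[0, 0, 0], [0, 0, 0], [0, 0, 0], [0, 0, 0], [0, 0, 0], [0, 0, 0]], translation=[[0, 0, 0.0015], [0, 0, 0.0015], [0, 0, 0.001], [0, 0, 0.001], [0, 0, 0], [0, 0, 0]], jaw=[0, 0, 0, 0, 0, 0])

```text
t: 37.95
tcp_pos: [0.4481, 0.1035, 0.2693]
ee_rot: [-3.142, -0.0, 0.11]
wrist_force: [-1.2, 0.5, 0.9]
finger_gap: 0.274
```

Request:
drive_tool(twist=[[0, 0, 0], [0, 0, 0], [0, 0, 0]], translation=[[0, 0, 0.0005], [0, 0, 0.0003], [0, 0, 0]], jaw=[0, 0, 0])

```text
t: 38.25
tcp_pos: [0.4482, 0.1036, 0.2692]
ee_rot: [3.142, 0.0, 0.11]
wrist_force: [-3.0, -0.3, 6.5]
finger_gap: 0.273
```

Request:
drive_tool(twist=[[0, 0, 0], [0, 0, 0], [0, 0, 0], [0, 0, 0], [0, 0, 0], [0, 0, 0], [0, 0, 0], [0, 0, 0], [0, 0, 0]], translation=[[0, 0.002, 0], [0, 0.002, 0], [0, 0.002, 0], [0, 0.002, 0], [0, 0.002, 0], [0, 0.002, 0], [0, 0.002, 0], [0, 0.001, 0], [0, 0, 0]], jaw=[0, 0, 0, 0, 0, 0, 0, 0, 0])

```text
t: 39.15
tcp_pos: [0.4502, 0.0887, 0.2693]
ee_rot: [-3.141, -0.002, 0.109]
wrist_force: [0.5, 3.2, 5.2]
finger_gap: 0.277
```

```bash
python3 -c "
from h import *
tiph()"
```

```text
t 39.15 x' y' [0.0007 0.032 ] tipz 0.0959 [-3.141e+00 -2.000e-03  1.090e-01] F [0.5 3.2 5.2] gap 0.277
```

Request:
drive_tool(twist=[[0, 0, 0], [0, 0, 0], [0, 0, 0], [0, 0, 0]], translation=[[0, 0.0015, 0], [0, 0.0015, 0], [0, 0.0015, 0], [0, 0.0015, 0]], jaw=[0, 0, 0, 0])

```text
t: 39.55
tcp_pos: [0.4509, 0.0829, 0.2693]
ee_rot: [-3.14, -0.002, 0.11]
wrist_force: [0.1, 4.4, 5.2]
finger_gap: 0.277
```

Request:
drive_tool(twist=[[0, 0, 0]], translation=[[0, 0.001, 0]], jaw=[0])

```text
t: 39.65
tcp_pos: [0.451, 0.0818, 0.2693]
ee_rot: [-3.14, -0.002, 0.109]
wrist_force: [-0.5, 3.8, 6.0]
finger_gap: 0.276
```

Request:
drive_tool(twist=[[0, 0, 0], [0, 0, 0], [0, 0, 0], [0, 0, 0]], translation=[[0, 0.0015, 0], [0, 0.0015, 0], [0, 0.0015, 0], [0, 0.001, 0]], jaw=[0, 0, 0, 0])

```text
t: 40.05
tcp_pos: [0.4516, 0.0764, 0.2692]
ee_rot: [-3.14, -0.002, 0.109]
wrist_force: [0.1, 3.2, 6.6]
finger_gap: 0.271
```

Request:
drive_tool(twist=[[0, 0, 0], [0, 0, 0], [0, 0, 0], [0, 0, 0]], translation=[[0, 0.0015, 0], [0, 0.0015, 0], [0, 0.0015, 0], [0, 0.001, 0]], jaw=[0, 0, 0, 0])

```text
t: 40.45
tcp_pos: [0.4514, 0.0704, 0.2677]
ee_rot: [3.14, 0.001, 0.11]
wrist_force: [-0.3, -1.1, 0.4]
finger_gap: 0.275
```

The vertical force dropped and the tool sank 1.5 mm, so the blade is over the groove. Now I'll lower it.

Request:
drive_tool(twist=[[0, 0, 0], [0, 0, 0], [0, 0, 0]], translation=[[0, 0, 0.001], [0, 0, 0.001], [0, 0, 0]], jaw=[0, 0, 0])

```text
t: 40.75
tcp_pos: [0.4513, 0.0706, 0.2655]
ee_rot: [3.141, 0.002, 0.11]
wrist_force: [0.4, -0.1, -0.9]
finger_gap: 0.268
```

Going down freely, with no force. It needs to reach about 7 mm below the surface (TCP ≈ 0.262).

Request:
drive_tool(twist=[[0, 0, 0], [0, 0, 0], [0, 0, 0], [0, 0, 0]], translation=[[0, 0, 0.001], [0, 0, 0.001], [0, 0, 0.001], [0, 0, 0]], jaw=[0, 0, 0, 0])

```text
t: 41.15
tcp_pos: [0.4516, 0.0708, 0.2631]
ee_rot: [3.142, 0.0, 0.11]
wrist_force: [-1.1, -0.4, -1.0]
finger_gap: 0.274
```

Request:
drive_tool(twist=[[0, 0, 0], [0, 0, 0], [0, 0, 0]], translation=[[0, 0, 0.0007], [0, 0, 0.0004], [0, 0, 0]], jaw=[0, 0, 0])

```text
t: 41.45
tcp_pos: [0.4517, 0.0707, 0.2624]
ee_rot: [3.142, -0.0, 0.11]
wrist_force: [-0.2, -0.6, -0.5]
finger_gap: 0.275
```

Request:
drive_tool(twist=[[0, 0, 0], [0, 0, 0], [0, 0, 0]], translation=[[0, 0, 0.0005], [0, 0, 0.0004], [0, 0, 0]], jaw=[0, 0, 0])

```text
t: 41.75
tcp_pos: [0.4519, 0.0708, 0.2623]
ee_rot: [3.142, 0.0, 0.11]
wrist_force: [-4.0, -0.7, 5.3]
finger_gap: 0.271
```

The head rests on the strip (5 N up, 7 mm down). Releasing and backing off.

Request:
drive_tool(twist=[[0, 0, 0], [0, 0, 0], [0, 0, 0], [0, 0, 0], [0, 0, 0], [0, 0, 0], [0, 0, 0], [0, 0, 0], [0, 0, 0], [0, 0, 0], [0, 0, 0], [0, 0, 0]], translation=[[0, 0, 0], [0, 0, 0], [0, 0, 0], [0, 0, 0], [0, 0, -0.02], [0, 0, -0.04], [0, 0, -0.045], [0, 0, -0.045], [0, 0.045, 0], [0, 0.045, 0], [0, 0.045, 0], [0, 0.045, 0]], jaw=[50, 50, 50, 50, 50, 50, 50, 50, 50, 50, 50, 50])

```text
t: 42.95
tcp_pos: [0.4712, -0.1098, 0.4116]
ee_rot: [3.141, -0.001, 0.11]
wrist_force: [0.1, 0.2, 0.8]
finger_gap: 0.503
```

```bash
python3 - <<'E'
from h import *
p,W=cloud('top'); 
q=(W[...,:2]-HC)@np.array([[np.cos(HY),-np.sin(HY)],[np.sin(HY),np.cos(HY)]]); Z=W[...,2]
Q=np.dstack([q,Z])
for b in blobs((Z>.10)&(abs(q[...,0])<.06)&(abs(q[...,1])<.1)&(Z<.2),Q,30): print('logger',b)
k=(Z>.115)&(abs(q[...,0])<.06)&(abs(q[...,1])<.1)&(Z<.15); print('top z',np.percentile(Z[k],[10,50,90]))
for x0 in (-.065,.06):
    for y0 in (-.09,0,.09):
        k=(abs(q[...,0]-x0)<.012)&(abs(q[...,1]-y0)<.02); print(x0,y0,np.nanmedian(Z[k]).round(4))
ps,_=read_camera('side'); cv2.imwrite('pics/s6.png',cv2.resize(ps[:,:,::-1][90:280,180:400],None,fx=3,fy=3)); tiph()
E
```

```text
logger {'uv': array([243., 229.]), 'n': np.int32(244), 'c': (0.0002, 0.0154), 'wh': (0.044, 0.024), 'yaw': np.float64(-0.002), 'z': np.float64(0.1265), 'zmax': np.float64(0.1318)}
top z [0.12553474 0.12790035 0.13012572]
-0.065 -0.09 0.562
-0.065 0 0.0699
-0.065 0.09 0.0698
0.06 -0.09 0.07
0.06 0 0.0701
0.06 0.09 0.0701
t 43.05 x' y' [-0.0006 -0.1703] tipz 0.2379 [3.14  0.    0.104] F [ 0.4 -0.6 -0. ] gap 0.5
```

View pics/s6.png

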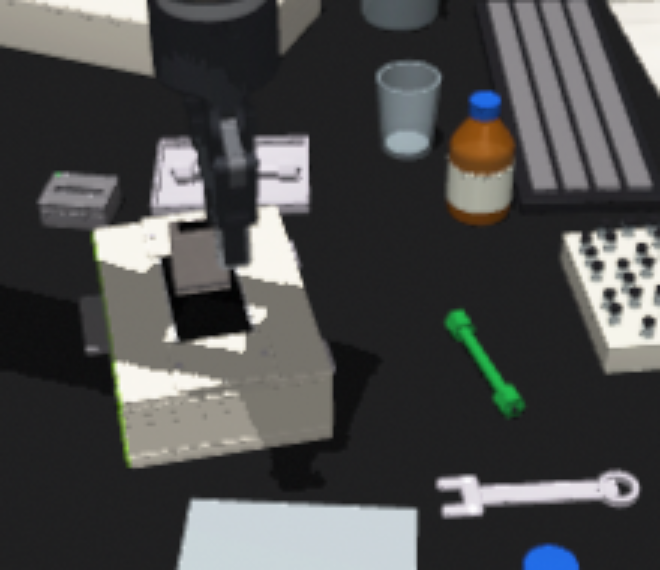

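The logger stands upright at crop (200,255). Its top is at 0.128 m, which is strip height plus 58 mm, so it is home. Its axis is aligned within 0.002 rad and the robot is clear.

```bash
python3 -c "
from h import *
print(order.close_job())"
```

```text
the job is handed in; nothing more can be done
None
```

The heater changeover is finished, and I handed the job in at about t = 43 s; no verdict was reported.

- **Used column:** there was one, and it now lies flat in the tray, about 3 mm from its centre.
- **New columns:** all four sit in their saddles. Before the lid came down, the tube tops measured about 46 mm, which puts the axes near 42 mm, and they were centred lengthways within about 2 mm.
- **Lid:** I closed it slowly with the shut fingers. The outer face measures 70 mm high at nearly every spot I sampled, so it is fully shut. One sample at the near corner was blocked by the arm in the last picture; the same spot read 69 mm in the picture taken just after closing.
- **Logger:** I set it down about 47 mm from the strip's middle with light pressure (about 6–8 N) and slid it inward. It dropped in at about y = +15 mm. It stands with its top 58 mm above the strip, so it is home, in line with the heater and released.
- **Bystanders:** the robot kept clear of the bottles, beaker and spanner. They look untouched in the pictures, but I did not measure their positions.

Two grasps took hold too high on the tube, the used column and the last new one. I noticed both and regrasped deeper before carrying them. No other check failed, and I saw no column knocked aside.

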